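Load the specimen shaker and set its timer

ROBOT

A 6-joint arm with a two-finger parallel gripper is mounted at the origin on the work surface. World frame = base frame: x ahead of the robot, y to its left, z up, the work surface at z = 0. Lengths are in m, angles in rad, forces in N, time in s.
With the tool pointing down it reaches from about 0.275 to 0.85 m from the base axis. Payload 5.2 kg.
Tool frame: the origin (TCP) lies at the centre of the arm's flange, where the gripper is bolted on; the fingertips stand 173 mm ahead of it and the grasp point (between the pads) lies 155 mm ahead of it; z points along the fingers, y is the line along which they close (so a half turn about z gives the same grasp; the last joint's range is limited). The gripper opens to 85 mm and grips with 20 to 120 N. Pads are 22 mm wide; open, the fingers measure 114 mm over their backs; the gripper's body (76 mm by 85 mm) begins 54 mm behind the grasp point. The pads swing forward as they close: fully open they stand 13 mm farther back than shut.
Start: joints at [-1.541, 0.259, 1.535, -0, 1.348, -0.203], TCP at [0.127, -0.535, 0.405] pointing down, gripper open.
Joint ranges: [-3.14, 3.14], [-0.91, 2.08], [0.19, 2.58], [-1.22, 4.36], [0.22, 2.71], [-3.12, 3.12]. Speed limits (rad/s): [2.57, 2.57, 3.14, 3.14, 3.14, 3.14].

INTERFACE

Orientations are given as a unit quaternion [x, y, z, w].
In Python, from station import env gives the robot as it stands.
- The arm moves only by the shell command python3 -m creep 'ROWS'. ROWS is text: rows parted by semicolons, each of 5 numbers parted by spaces: the gripper command: -1 is shut, 1 is fully open, values between are in proportion, then the shift along the tool's x, y, z in m, then the turn about the tool's z in degrees. A call has 1 to 12 rows; each row is the pose to reach, as a shift and turn from the pose commanded when the call began, along the tool's axes at that moment; what a row does not reach only later rows make up. A row lasts 1/10 s, in which the tool goes at most 50 mm and 8.59 degrees, less where a joint would pass 70% of its speed; a pose out of reach is approached as far as the arm can. A call with a gripper value outside its range is refused whole. The fingers move at their own pace and stop on an object; the grip force is fixed at half the most. Time passes only in rows, so rows that repeat a pose let the fingers close. It gives the time, the measured TCP pose, the force, the opening and the grip force at its end, in the units of the state.
- env.get_obs(): the state, without advancing time (a new reading comes with each control period).
- env.get_image(name): name is "scene" or "top"; returns the picture (384x512x3 uint8, red, green, blue); there is no depth.
- env.camera_params(name): a dict with "mtx" (3x3 intrinsics, pixels), "eye" and "attitude" of the camera in the world. Camera axes: x right, y down, z forward; pixel columns grow to the right and rows downward; lengths in m; the calibration is good to about 2 mm. A picture is of the moment at which its call begins. camera_params takes no time and is no camera call.
- env.hand_in(): hands the job in; it is judged then, once.
The state is a dict: "clock": time; "joint_pos": joint angles; "joint_velocities": joint speeds; "tau": joint torques, N m; "ee_pos": TCP position; "orientation": TCP orientation; "wrist_force": force on the tool from outside, world axes, zero at the start; "wrist_torque": the same for the moment, N m; "finger_gap": opening from 0.0 (shut) to 1.0 (fully open); "grasp_force": force on a finger pad.
Only numpy, scipy, OpenCV 4.12 (cv2) and the standard library are available. Lean on these libraries where they do the work, as an engineer would, in place of code of your own. Each camera call takes 0.05 s, during which the arm holds its last target. There are 200 camera calls.

TASK

Load the shaker with the specimen jars that have been handed in: for every jar on the mat take one steel tray off the top of the nested stack (one at a time, without pulling the next one up with it, and leaving the rest of the stack where it is), set the tray down flat in a free pocket of the shaker, lengthwise as the pocket is, and stand the jar upright in it, one jar to a tray. When all jars are loaded, set the shaker's timer dial, which was left at a longer time, to one click past its zero stop for each jar loaded. Do not disturb the bell, the bottle or the glove box.

Things in the scene. Friction and masses are not known exactly. Their poses are not given: they have to be found in the camera images.
- tray0_c (a point): Stamped steel tray, 93 x 67 mm at the rim, 34 mm high, 70-120 g: top one of five alike, nested in a stack. Point: its centre, 17 mm above the underside and 17 mm below the rim; x along its length, y across, z up. Lower 18 mm: a well (outside 84 x 58, inside 78 x 52 mm, floor 3 mm thick). Upper 16 mm: a wider collar with upright 3 mm walls (outside 93 x 67, inside 87 x 61 mm).
- tray1_c (a point): Second tray of the stack, same as tray0, same central point. The well of each tray sits down in the collar of the next with 1.5 mm play all round; neighbours are 18 mm apart in height, so that outside the stack shows collar bands 16 mm high with 2 mm seams. Only the top 16 mm belong to the top tray: deeper fingers grip the next one too. Raised straight up 20 mm a tray comes free.
- tray2_c (a point): Tray number 3 from the top of the stack at the start; same shape and same central point as tray0.
- tray3_c (a point): Tray number 4 from the top of the stack at the start; same shape and same central point as tray0.
- tray4_c (a point): Tray number 5 from the top of the stack (the lowest) at the start; same shape and same central point as tray0.
- jar0_c (a point): Specimen jar, a closed cylinder 42 mm in diameter and 76 mm high (white body, red lid of the same diameter on the top 18 mm), 100 to 210 g, heavy at the bottom, standing on the rubber mat; all jars are alike, three or four are present. The point is on its axis, half-way up (38 mm above its foot); z is its axis.
- jar1_c (a point): Specimen jar, a closed cylinder 42 mm in diameter and 76 mm high (white body, red lid of the same diameter on the top 18 mm), 100 to 210 g, heavy at the bottom, standing on the rubber mat; all jars are alike, three or four are present. The point is on its axis, half-way up (38 mm above its foot); z is its axis.
- jar2_c (a point): Specimen jar, a closed cylinder 42 mm in diameter and 76 mm high (white body, red lid of the same diameter on the top 18 mm), 100 to 210 g, heavy at the bottom, standing on the rubber mat; all jars are alike, three or four are present. The point is on its axis, half-way up (38 mm above its foot); z is its axis.
- jar3_c (a point): Specimen jar, a closed cylinder 42 mm in diameter and 76 mm high (white body, red lid of the same diameter on the top 18 mm), 100 to 210 g, heavy at the bottom, standing on the rubber mat; all jars are alike, three or four are present. The point is on its axis, half-way up (38 mm above its foot); z is its axis.
- pocket0 (a point): Centre of the floor of one of the shaker's four pockets (96 x 70 mm openings in a black rubber insert 6 mm thick; floor 50 mm above the work surface). x along the pocket's length, y across, z up. They lie two by two, 105 mm apart across and 115 mm lengthwise. A tray in the pocket has its centre 17 mm above this point; a jar in that tray, 41 mm above it.
- pocket1 (a point): Centre of the floor of one of the shaker's four pockets (96 x 70 mm openings in a black rubber insert 6 mm thick; floor 50 mm above the work surface). x along the pocket's length, y across, z up. They lie two by two, 105 mm apart across and 115 mm lengthwise. A tray in the pocket has its centre 17 mm above this point; a jar in that tray, 41 mm above it.
- pocket2 (a point): Centre of the floor of one of the shaker's four pockets (96 x 70 mm openings in a black rubber insert 6 mm thick; floor 50 mm above the work surface). x along the pocket's length, y across, z up. They lie two by two, 105 mm apart across and 115 mm lengthwise. A tray in the pocket has its centre 17 mm above this point; a jar in that tray, 41 mm above it.
- pocket3 (a point): Centre of the floor of one of the shaker's four pockets (96 x 70 mm openings in a black rubber insert 6 mm thick; floor 50 mm above the work surface). x along the pocket's length, y across, z up. They lie two by two, 105 mm apart across and 115 mm lengthwise. A tray in the pocket has its centre 17 mm above this point; a jar in that tray, 41 mm above it.
- dial (a joint): Angle of the shaker's timer dial (rad): 0 at zero, against the stop, growing as it is turned clockwise seen from above. It has detents every 30 degrees (0.524 rad) that can be felt and into which it snaps by itself, up to nine clicks past zero; each click takes about 0.15 N m. It starts left at 6 to 8 clicks.
- dial_grip (a point): The dial's grip: a bar 52 mm long, 14 wide, 26 high (white line at its pointing end) on a black disc 56 mm across, on the shaker's top; it turns about the vertical. Point: on the axis, 24 mm above the shaker's top, 11 mm below the bar's top; x along the bar (pointing end at -x), y across. At zero it points at the long scale mark, to the shaker's front (the pockets' -x).
- holder: Fixed plastic holder of the tray stack, base 130 x 100 mm and 4 mm thick with a frame 12 mm high around the lowest tray's well; origin under its centre, x along the trays' length. The lowest tray stands on its base.
- mat: Fixed black rubber mat, 200 x 180 mm and 4 mm thick, where the jars stand, each at least 90 mm from the next at the start, centre to centre; origin under its centre.
- shaker: Fixed bench shaker, white cabinet 240 mm (x, front to back) x 320 mm (y) and 50 mm high, with the pocket insert on top and the dial at the front corner on its +y side; origin under its centre.
- bell: Bystander: steel desk bell, 72 mm across and 49 mm high; origin under its centre.
- sanitiser: Bystander: green bottle, 64 mm across and about 150 mm high; origin under its centre.
- glove_box: Bystander: blue cardboard glove box, 90 x 200 mm and 70 mm high; origin under its centre.
Mind the look-alikes: they are no part of the job. What is shaped like the part that bears jar0_c but green is not meant. Leave any green look-alike of the part that bears jar2_c alone.

How it is judged:
On the way, in this order (a step that is already met when the one before it is completed fails the run):
1. every jar stands upright in a tray of its own, each of these trays flat in a pocket, the other trays still in the stack (((horizontal distance between tray0_c and pocket0 below 0.013 m and z of tray0_c in the frame of pocket0 below 0.0195 m) or (horizontal distance between tray0_c and pocket1 below 0.013 m and z of tray0_c in the frame of pocket1 below 0.0195 m) or (horizontal distance between tray0_c and pocket2 below 0.013 m and z of tray0_c in the frame of pocket2 below 0.0195 m) or (horizontal distance between tray0_c and pocket3 below 0.013 m and z of tray0_c in the frame of pocket3 below 0.0195 m)) and ((horizontal distance between tray1_c and pocket0 below 0.013 m and z of tray1_c in the frame of pocket0 below 0.0195 m) or (horizontal distance between tray1_c and pocket1 below 0.013 m and z of tray1_c in the frame of pocket1 below 0.0195 m) or (horizontal distance between tray1_c and pocket2 below 0.013 m and z of tray1_c in the frame of pocket2 below 0.0195 m) or (horizontal distance between tray1_c and pocket3 below 0.013 m and z of tray1_c in the frame of pocket3 below 0.0195 m)) and ((horizontal distance between tray2_c and pocket0 below 0.013 m and z of tray2_c in the frame of pocket0 below 0.0195 m) or (horizontal distance between tray2_c and pocket1 below 0.013 m and z of tray2_c in the frame of pocket1 below 0.0195 m) or (horizontal distance between tray2_c and pocket2 below 0.013 m and z of tray2_c in the frame of pocket2 below 0.0195 m) or (horizontal distance between tray2_c and pocket3 below 0.013 m and z of tray2_c in the frame of pocket3 below 0.0195 m)) and ((horizontal distance between jar0_c and tray0_c below 0.024 m and z of jar0_c in the frame of tray0_c below 0.03 m) or (horizontal distance between jar1_c and tray0_c below 0.024 m and z of jar1_c in the frame of tray0_c below 0.03 m) or (horizontal distance between jar2_c and tray0_c below 0.024 m and z of jar2_c in the frame of tray0_c below 0.03 m) or (horizontal distance between jar3_c and tray0_c below 0.024 m and z of jar3_c in the frame of tray0_c below 0.03 m)) and ((horizontal distance between jar0_c and tray1_c below 0.024 m and z of jar0_c in the frame of tray1_c below 0.03 m) or (horizontal distance between jar1_c and tray1_c below 0.024 m and z of jar1_c in the frame of tray1_c below 0.03 m) or (horizontal distance between jar2_c and tray1_c below 0.024 m and z of jar2_c in the frame of tray1_c below 0.03 m) or (horizontal distance between jar3_c and tray1_c below 0.024 m and z of jar3_c in the frame of tray1_c below 0.03 m)) and ((horizontal distance between jar0_c and tray2_c below 0.024 m and z of jar0_c in the frame of tray2_c below 0.03 m) or (horizontal distance between jar1_c and tray2_c below 0.024 m and z of jar1_c in the frame of tray2_c below 0.03 m) or (horizontal distance between jar2_c and tray2_c below 0.024 m and z of jar2_c in the frame of tray2_c below 0.03 m) or (horizontal distance between jar3_c and tray2_c below 0.024 m and z of jar3_c in the frame of tray2_c below 0.03 m)) and (horizontal distance between jar0_c and tray0_c below 0.024 m or horizontal distance between jar0_c and tray1_c below 0.024 m or horizontal distance between jar0_c and tray2_c below 0.024 m or horizontal distance between jar0_c and tray3_c below 0.024 m) and height (world z) of jar0_c between 0.083 and 0.1 m and angle between each of jar0_c, jar1_c, jar2_c, jar3_c's own z axis and vertical below 0.1 rad and (horizontal distance between jar1_c and tray0_c below 0.024 m or horizontal distance between jar1_c and tray1_c below 0.024 m or horizontal distance between jar1_c and tray2_c below 0.024 m or horizontal distance between jar1_c and tray3_c below 0.024 m) and height (world z) of jar1_c between 0.083 and 0.1 m and (horizontal distance between jar2_c and tray0_c below 0.024 m or horizontal distance between jar2_c and tray1_c below 0.024 m or horizontal distance between jar2_c and tray2_c below 0.024 m or horizontal distance between jar2_c and tray3_c below 0.024 m) and height (world z) of jar2_c between 0.083 and 0.1 m and (horizontal distance between jar3_c and tray0_c below 0.024 m or horizontal distance between jar3_c and tray1_c below 0.024 m or horizontal distance between jar3_c and tray2_c below 0.024 m or horizontal distance between jar3_c and tray3_c below 0.024 m) and height (world z) of jar3_c between 0.083 and 0.1 m and distance of tray4_c from where it was at the start of the episode below 0.015 m and (distance of tray3_c from where it was at the start of the episode below 0.015 m or (((horizontal distance between tray3_c and pocket0 below 0.013 m and z of tray3_c in the frame of pocket0 below 0.0195 m) or (horizontal distance between tray3_c and pocket1 below 0.013 m and z of tray3_c in the frame of pocket1 below 0.0195 m) or (horizontal distance between tray3_c and pocket2 below 0.013 m and z of tray3_c in the frame of pocket2 below 0.0195 m) or (horizontal distance between tray3_c and pocket3 below 0.013 m and z of tray3_c in the frame of pocket3 below 0.0195 m)) and ((horizontal distance between jar0_c and tray3_c below 0.024 m and z of jar0_c in the frame of tray3_c below 0.03 m) or (horizontal distance between jar1_c and tray3_c below 0.024 m and z of jar1_c in the frame of tray3_c below 0.03 m) or (horizontal distance between jar2_c and tray3_c below 0.024 m and z of jar2_c in the frame of tray3_c below 0.03 m) or (horizontal distance between jar3_c and tray3_c below 0.024 m and z of jar3_c in the frame of tray3_c below 0.03 m))))), for 0.2 s.
2. then the dial is at one click past zero for each jar loaded (((distance of tray3_c from where it was at the start of the episode below 0.015 m and value of joint dial between 1.421 and 1.721 rad) or (distance of tray3_c from where it was at the start of the episode above 0.015 m and value of joint dial between 1.944 and 2.244 rad))), for 0.2 s.
At the end, for the whole second after the job is handed in: Each jar is upright in its own tray on its floor (within 24 mm of its centre, 0.1 rad); those trays lie flat on pocket floors (13 mm); the other trays are still in the stack (15 mm); the dial stays within 0.15 rad of one click (0.524 rad) per jar (((horizontal distance between tray0_c and pocket0 below 0.013 m and z of tray0_c in the frame of pocket0 below 0.0195 m) or (horizontal distance between tray0_c and pocket1 below 0.013 m and z of tray0_c in the frame of pocket1 below 0.0195 m) or (horizontal distance between tray0_c and pocket2 below 0.013 m and z of tray0_c in the frame of pocket2 below 0.0195 m) or (horizontal distance between tray0_c and pocket3 below 0.013 m and z of tray0_c in the frame of pocket3 below 0.0195 m)) and ((horizontal distance between tray1_c and pocket0 below 0.013 m and z of tray1_c in the frame of pocket0 below 0.0195 m) or (horizontal distance between tray1_c and pocket1 below 0.013 m and z of tray1_c in the frame of pocket1 below 0.0195 m) or (horizontal distance between tray1_c and pocket2 below 0.013 m and z of tray1_c in the frame of pocket2 below 0.0195 m) or (horizontal distance between tray1_c and pocket3 below 0.013 m and z of tray1_c in the frame of pocket3 below 0.0195 m)) and ((horizontal distance between tray2_c and pocket0 below 0.013 m and z of tray2_c in the frame of pocket0 below 0.0195 m) or (horizontal distance between tray2_c and pocket1 below 0.013 m and z of tray2_c in the frame of pocket1 below 0.0195 m) or (horizontal distance between tray2_c and pocket2 below 0.013 m and z of tray2_c in the frame of pocket2 below 0.0195 m) or (horizontal distance between tray2_c and pocket3 below 0.013 m and z of tray2_c in the frame of pocket3 below 0.0195 m)) and ((horizontal distance between jar0_c and tray0_c below 0.024 m and z of jar0_c in the frame of tray0_c below 0.03 m) or (horizontal distance between jar1_c and tray0_c below 0.024 m and z of jar1_c in the frame of tray0_c below 0.03 m) or (horizontal distance between jar2_c and tray0_c below 0.024 m and z of jar2_c in the frame of tray0_c below 0.03 m) or (horizontal distance between jar3_c and tray0_c below 0.024 m and z of jar3_c in the frame of tray0_c below 0.03 m)) and ((horizontal distance between jar0_c and tray1_c below 0.024 m and z of jar0_c in the frame of tray1_c below 0.03 m) or (horizontal distance between jar1_c and tray1_c below 0.024 m and z of jar1_c in the frame of tray1_c below 0.03 m) or (horizontal distance between jar2_c and tray1_c below 0.024 m and z of jar2_c in the frame of tray1_c below 0.03 m) or (horizontal distance between jar3_c and tray1_c below 0.024 m and z of jar3_c in the frame of tray1_c below 0.03 m)) and ((horizontal distance between jar0_c and tray2_c below 0.024 m and z of jar0_c in the frame of tray2_c below 0.03 m) or (horizontal distance between jar1_c and tray2_c below 0.024 m and z of jar1_c in the frame of tray2_c below 0.03 m) or (horizontal distance between jar2_c and tray2_c below 0.024 m and z of jar2_c in the frame of tray2_c below 0.03 m) or (horizontal distance between jar3_c and tray2_c below 0.024 m and z of jar3_c in the frame of tray2_c below 0.03 m)) and (horizontal distance between jar0_c and tray0_c below 0.024 m or horizontal distance between jar0_c and tray1_c below 0.024 m or horizontal distance between jar0_c and tray2_c below 0.024 m or horizontal distance between jar0_c and tray3_c below 0.024 m) and height (world z) of jar0_c between 0.083 and 0.1 m and angle between each of jar0_c, jar1_c, jar2_c, jar3_c's own z axis and vertical below 0.1 rad and (horizontal distance between jar1_c and tray0_c below 0.024 m or horizontal distance between jar1_c and tray1_c below 0.024 m or horizontal distance between jar1_c and tray2_c below 0.024 m or horizontal distance between jar1_c and tray3_c below 0.024 m) and height (world z) of jar1_c between 0.083 and 0.1 m and (horizontal distance between jar2_c and tray0_c below 0.024 m or horizontal distance between jar2_c and tray1_c below 0.024 m or horizontal distance between jar2_c and tray2_c below 0.024 m or horizontal distance between jar2_c and tray3_c below 0.024 m) and height (world z) of jar2_c between 0.083 and 0.1 m and (horizontal distance between jar3_c and tray0_c below 0.024 m or horizontal distance between jar3_c and tray1_c below 0.024 m or horizontal distance between jar3_c and tray2_c below 0.024 m or horizontal distance between jar3_c and tray3_c below 0.024 m) and height (world z) of jar3_c between 0.083 and 0.1 m and distance of tray4_c from where it was at the start of the episode below 0.015 m and ((distance of tray3_c from where it was at the start of the episode below 0.015 m and value of joint dial between 1.421 and 1.721 rad) or (((horizontal distance between tray3_c and pocket0 below 0.013 m and z of tray3_c in the frame of pocket0 below 0.0195 m) or (horizontal distance between tray3_c and pocket1 below 0.013 m and z of tray3_c in the frame of pocket1 below 0.0195 m) or (horizontal distance between tray3_c and pocket2 below 0.013 m and z of tray3_c in the frame of pocket2 below 0.0195 m) or (horizontal distance between tray3_c and pocket3 below 0.013 m and z of tray3_c in the frame of pocket3 below 0.0195 m)) and ((horizontal distance between jar0_c and tray3_c below 0.024 m and z of jar0_c in the frame of tray3_c below 0.03 m) or (horizontal distance between jar1_c and tray3_c below 0.024 m and z of jar1_c in the frame of tray3_c below 0.03 m) or (horizontal distance between jar2_c and tray3_c below 0.024 m and z of jar2_c in the frame of tray3_c below 0.03 m) or (horizontal distance between jar3_c and tray3_c below 0.024 m and z of jar3_c in the frame of tray3_c below 0.03 m)) and value of joint dial between 1.944 and 2.244 rad))); the robot touches nothing.
It fails at once if a tray is pulled up or carried along with the one above it still nested in it ((distance between tray0_c and tray1_c below 0.025 m and distance of tray1_c from where it was at the start of the episode above 0.025 m) or (distance between tray1_c and tray2_c below 0.025 m and distance of tray2_c from where it was at the start of the episode above 0.025 m) or (distance between tray2_c and tray3_c below 0.025 m and distance of tray3_c from where it was at the start of the episode above 0.025 m) or (distance between tray3_c and tray4_c below 0.025 m and distance of tray4_c from where it was at the start of the episode above 0.025 m)).
It fails at once if the bell is disturbed (distance of bell from where it was at the start of the episode above 0.02 m or angle between bell's own z axis and vertical above 0.3 rad).
It fails at once if the bottle is disturbed (distance of sanitiser from where it was at the start of the episode above 0.02 m or angle between sanitiser's own z axis and vertical above 0.3 rad).
It fails at once if the glove box is disturbed (distance of glove_box from where it was at the start of the episode above 0.02 m or angle between glove_box's own z axis and vertical above 0.3 rad).
Of jar0, jar1, jar2, jar3 only 3 to 4 are there at a start; the rules pass over those that are not, and their reading is None.
At some moment in a run one of jar0, jar1, jar2, jar3 may be knocked a few centimetres aside while the robot is not near it.
It also fails if it takes over 210 s, if anything falls off the work surface, if the arm or the gripper's body presses on something with over 40 N, if the wrist force passes 120 N, or if a joint passes its speed limit or range.

## Working session

There is one attempt and no reset: what is moved stays moved. The work goes in short steps, Python scripts to look and compute and a shell command to move; the robot and the scene stay as the last step left them, time stands still between calls to the robot, and variables do not carry over. Pictures are saved under pics/ and viewed, at most 14 in all, crops included, and the job is handed in when it is done.

```bash
ls; mkdir -p pics
python3 - <<'E'
from station import env
import cv2
for n in("scene","top"):
    im=env.get_image(n); cv2.imwrite(f"pics/{n}0.png",im[:,:,::-1]); print(n,env.camera_params(n))
print(env.get_obs())
E
```

```text
pics
scene {'mtx': array([[411.52383239,   0.        , 254.07950389],
       [  0.        , 411.52383239, 188.25648478],
       [  0.        ,   0.        ,   1.        ]]), 'eye': array([1.25546274, 0.7820067 , 0.79438082]), 'attitude': array([ 0.30890054,  0.82726545, -0.43853763, -0.16702419])}
top {'mtx': array([[453.12307848,   0.        , 253.1335079 ],
       [  0.        , 453.12307848, 188.97544395],
       [  0.        ,   0.        ,   1.        ]]), 'eye': array([3.17546097e-01, 3.26640812e-04, 1.27855048e+00]), 'attitude': array([-0.67474058,  0.73087462, -0.07323393,  0.07200158])}
{'clock': 0.1, 'joint_pos': array([-1.54082843e+00,  2.59278292e-01,  1.53597691e+00,  2.42881935e-05,
        1.34796748e+00, -2.02811090e-01]), 'joint_velocities': array([ 0.00012384, -0.00122432, -0.00393268,  0.00013889, -0.00032013,
        0.00143089]), 'tau': array([ 3.06931914e-03, -4.46969140e+01, -2.91247201e+01, -1.48794102e-04,
        6.44800384e-03, -6.76048359e-06]), 'ee_pos': array([ 0.12689082, -0.53497143,  0.40395187]), 'orientation': array([ 9.93234369e-01,  1.16124177e-01,  8.21445627e-05, -8.10949433e-04]), 'wrist_force': array([ 0.58074001,  0.46889833, -1.10295724]), 'wrist_torque': array([-0.02765158,  0.04792396, -0.04863906]), 'grasp_force': 0.0, 'finger_gap': 0.9952608472310164}
```

View pics/top0.png

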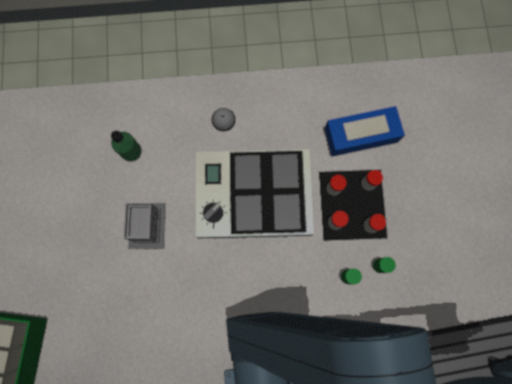

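View pics/scene0.png

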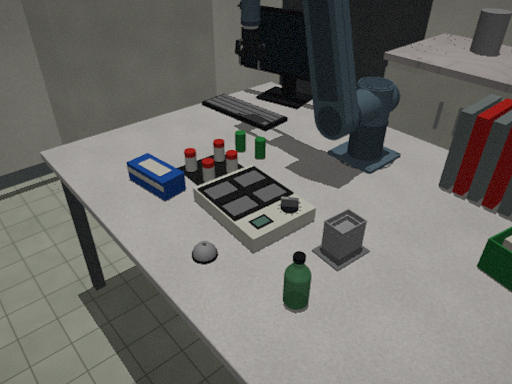

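The top view shows 4 red-lidded jars, at about (338,183), (375,178), (340,219) and (377,222). The green look-alikes are at (352,276) and (386,265), the stack at (143,222), the shaker at (253,193) and the dial at (212,212). The scene view agrees.

```bash
cat > h.py <<'E'
import numpy as np, cv2
from scipy.spatial.transform import Rotation as R
from station import env
def cast(n,uv,z):
    p=env.camera_params(n); uv=np.atleast_2d(uv).astype(float)
    d=np.c_[uv,np.ones(len(uv))]@np.linalg.inv(p['mtx']).T@R.from_quat(p['attitude']).as_matrix().T
    return p['eye']+d*((z-p['eye'][2])/d[:,2])[:,None]
def proj(n,P):
    p=env.camera_params(n); c=(np.atleast_2d(P)-p['eye'])@R.from_quat(p['attitude']).as_matrix()
    q=c@p['mtx'].T; return q[:,:2]/q[:,2:]
def reds(n,im):
    i=im.astype(int); m=((i[...,0]>90)&(i[...,0]>2.2*i[...,1])&(i[...,0]>2.2*i[...,2])).astype(np.uint8)
    k,_,s,c=cv2.connectedComponentsWithStats(m)
    return [(c[j],s[j]) for j in range(1,k) if s[j,4]>30]
E
python3 - <<'E'
from h import *
im=cv2.imread('pics/top0.png')[:,:,::-1]
for c,s in reds('top',im):
    # lid blob: top face plus a bit of side; mid height .075
    print('red',c.round(1),s,cast('top',c,.075)[0].round(4))
g=cv2.cvtColor(im,cv2.COLOR_RGB2GRAY)
crop=im[195:260,115:175]; a=cv2.resize(crop,None,fx=7,fy=7,interpolation=cv2.INTER_CUBIC)
sc=cv2.imread('pics/scene0.png')[:,:,::-1]; b=cv2.resize(sc[205:270,310:355+20],None,fx=6,fy=7,interpolation=cv2.INTER_CUBIC)
cv2.imwrite('pics/c1.png',np.hstack([a,b])[:,:,::-1]); 
cv2.imwrite('pics/c2.png',cv2.resize(im[140:245,185:320],None,fx=5,fy=5,interpolation=cv2.INTER_CUBIC)[:,:,::-1])
E
```

```text
red [374.4 177.1] [367 170  15  15 181] [ 0.5748 -0.3438  0.075 ]
red [337.9 182.3] [330 175  17  16 205] [ 0.5684 -0.2429  0.075 ]
red [339.7 218.4] [332 211  17  16 211] [ 0.4698 -0.2363  0.075 ]
red [377.4 221.6] [370 214  16  16 208] [ 0.4531 -0.3353  0.075 ]
```

View pics/c1.png

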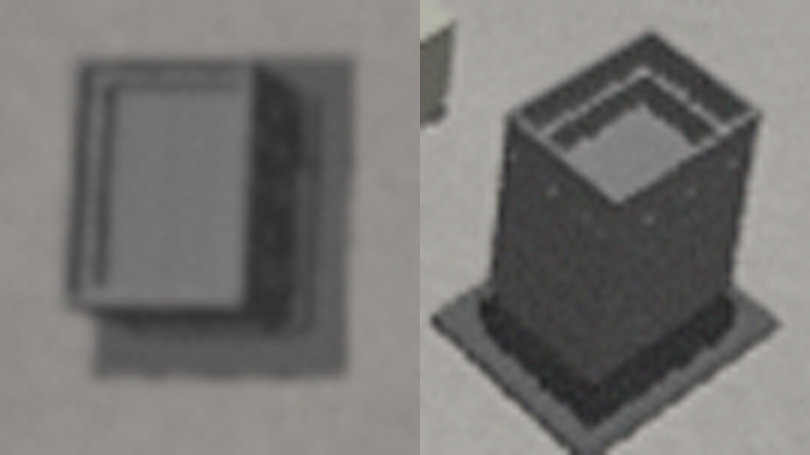

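View pics/c2.png

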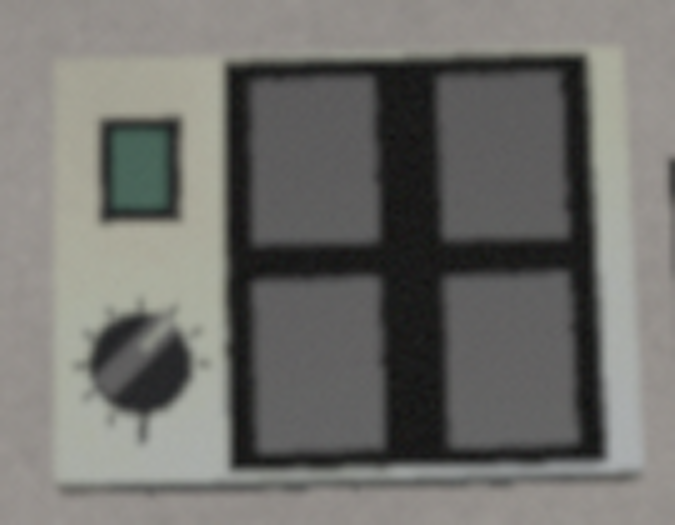

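The stack's rim corners are at crop c1 (79,60), (255,62), (245,307) and (68,303). In c2 the dial's white end points up and to the right, about 7 clicks, with the zero mark pointing down. All four pockets are empty.

Run:
```python
from h import *
im=cv2.imread('pics/top0.png')[:,:,::-1]; g=cv2.cvtColor(im,cv2.COLOR_RGB2GRAY)
t=(np.array([[79,60],[255,62],[245,307],[68,303]])+.5)/7-.5+[115,195]
s=(np.array([[650,33],[762,113],[620,203],[508,115]])+.5)/[6,7]-.5+[310,205]
for n,q in(('top',t),('scene',s)):
    P=cast(n,q,.110); print(n,P[:,:2].round(4).tolist(),'c',P.mean(0).round(4),[round(float(np.linalg.norm(P[i]-P[i-1])),4) for i in range(4)])
    for i,j in ((0,3),(1,2),(0,1),(3,2)):
        d=P[i]-P[j]; print(np.degrees(np.arctan2(d[1],d[0])).round(1))
up=cv2.resize(g[140:245,185:320],None,fx=5,fy=5,interpolation=cv2.INTER_CUBIC)
m=((up>65)&(up<135)).astype(np.uint8)
m[:, :228]=0
k,l,st,c=cv2.connectedComponentsWithStats(m,connectivity=4)
C=[]
for j in range(1,k):
    if 12000<st[j,4]<40000:
        q=(c[j]+.5)/5-.5+[185,140]; w=cast('top',q,.052)[0]
        print(st[j],w.round(4)); C.append(w)
if len(C)==4:print('mean',np.mean(C,0))
# dial
q=(np.array([[141,362],[172,322],[143,438],[108,385]])+.5)/5-.5+[185,140]
print('dial',cast('top',q[:1],.076),cast('top',q[1:2],.085),cast('top',q[2:3],.05))
```

```text
top [[0.5502, 0.3242], [0.5441, 0.2584], [0.4527, 0.2651], [0.4594, 0.3302]] c [0.5016 0.2945 0.11  ] [0.0909, 0.0661, 0.0916, 0.0655]
-3.8
-4.2
84.7
84.1
scene [[0.31, 0.3953], [0.3181, 0.4552], [0.4137, 0.4425], [0.4052, 0.3819]] c [0.3618 0.4187 0.11  ] [0.0961, 0.0604, 0.0964, 0.0612]
172.0
172.4
-97.7
-98.0
[  228    51   414   446 15443] [ 0.5061 -0.0607  0.052 ]
[  437    72   132   168 20532] [ 0.6176 -0.1047  0.052 ]
[  251    77   128   168 20556] [6.233e-01 1.000e-04 5.200e-02]
[  444   271   135   178 22155] [ 0.5025 -0.0983  0.052 ]
[  252   276   133   178 22221] [0.5086 0.0065 0.052 ]
dial [[0.51401724 0.1010919  0.076     ]] [[0.53280274 0.08248669 0.085     ]] [[0.47640505 0.10473447 0.05      ]]
```

```bash
cat >> h.py <<'E'
def go(x,y,z,yaw,o=None):
    "shift/turn in the tool's axes to bring the TCP to x,y,z with tool x at yaw deg"
    o=o or env.get_obs(); r=R.from_quat(o['orientation']).as_matrix()
    d=r.T@(np.array([x,y,z])-o['ee_pos']); c=np.degrees(np.arctan2(r[1,0],r[0,0]))
    t=-(yaw-c); t=(t+180)%360-180
    print('t',round(o['clock'],1),'yaw',c.round(1),'shift',d.round(4),'turn',round(t,1), 'q6',round(float(o['joint_pos'][5]),2))
E
python3 - <<'E'
from h import *
s=(np.array([[650,33],[762,113],[620,203],[508,115]])-[420,0]+.5)/[6,7]-.5+[310,205]
P=cast('scene',s,.110); print(P[:,:2].round(4).tolist(),P.mean(0))
for i,j in ((0,3),(1,2),(0,1),(3,2)):
    d=P[i]-P[j]; print(np.linalg.norm(d).round(4),np.degrees(np.arctan2(d[1],d[0])).round(1))
go(.5016,.2945,.36,-4.5)
go(.5016,.39,.36,-4.5)
E
```

```text
[[0.4574, 0.2685], [0.4602, 0.3329], [0.5499, 0.3251], [0.5468, 0.2599]] [0.50359589 0.2966042  0.11      ]
0.0898 174.5
0.0901 175.1
0.0645 -92.4
0.0653 -92.7
t 0.1 yaw 13.3 shift [ 0.5559 -0.7206  0.0453] turn 17.8 q6 -0.2
t 0.1 yaw 13.3 shift [ 0.578  -0.8135  0.0455] turn 17.8 q6 -0.2
```

```bash
python3 -m creep '0.58 0 0 0 0; 0.58 0.1 -0.14 0 4; 0.58 0.2 -0.28 0 8; 0.58 0.3 -0.43 0 12; 0.58 0.4 -0.57 0 16; 0.58 0.5 -0.7 0.02 17.8; 0.58 0.585 -0.843 0.045 17.8; 0.58 0.585 -0.843 0.045 17.8; 0.58 0.585 -0.843 0.045 17.8; 0.58 0.585 -0.843 0.045 17.8; 0.58 0.585 -0.843 0.045 17.8; 0.58 0.585 -0.843 0.045 17.8'
python3 - <<'E'
from h import *
go(.5016,.42,.20,-4.5)
E
```

```text
clock: 1.3
ee_pos: [0.3289, -0.0221, 0.3867]
orientation: [0.999, -0.039, 0.001, 0.0]
wrist_force: [1.2, -0.8, -0.4]
finger_gap: 0.787
grasp_force: 0.0
t 1.3 yaw -4.5 shift [ 0.1372 -0.4544  0.1866] turn 0.0 q6 1.24
```

```bash
python3 -m creep '0.58 0.137 -0.454 0.026 0; 0.58 0.137 -0.454 0.026 0; 0.58 0.137 -0.454 0.026 0; 0.58 0.137 -0.454 0.026 0; 0.58 0.137 -0.454 0.026 0; 0.58 0.137 -0.454 0.026 0; 0.58 0.137 -0.454 0.026 0; 0.58 0.137 -0.454 0.026 0; 0.58 0.137 -0.454 0.026 0; 0.58 0.137 -0.454 0.09 0; 0.58 0.137 -0.454 0.14 0; 0.58 0.137 -0.454 0.18 0'
python3 - <<'E'
from h import *
go(.5016,.42,.185,-4.5)
E
```

```text
clock: 2.5
ee_pos: [0.5007, 0.4188, 0.2135]
orientation: [0.999, -0.038, 0.001, -0.0]
wrist_force: [1.7, -0.1, -0.3]
finger_gap: 0.791
grasp_force: 0.0
t 2.5 yaw -4.4 shift [ 0.0008 -0.0013  0.0285] turn 0.1 q6 2.17
```

```bash
python3 -m creep '0.58 0 0 0.01 0; 0.58 0 0 0.02 0; 0.58 0 0 0.026 0; 0.58 0 0 0.028 0;0.58 0 0 0.03 0;0.58 0 0 0.032 0;0.58 0 0 0.034 0;0.58 0 0 0.036 0; 0.58 0 0 0.036 0; 0.58 0 0 0.036 0'
```

```text
clock: 3.5
ee_pos: [0.5007, 0.4175, 0.1793]
orientation: [0.999, -0.039, -0.0, 0.0]
wrist_force: [0.3, -0.5, 0.4]
finger_gap: 0.792
grasp_force: 0.0
```

```bash
python3 -m creep '0.58 0 0 0.002 0; 0.58 0 0 0.004 0; 0.58 0 0 0.004 0'
```

```text
clock: 3.8
ee_pos: [0.5006, 0.4175, 0.1749]
orientation: [0.999, -0.039, -0.0, 0.0]
wrist_force: [-0.2, -0.2, 0.5]
finger_gap: 0.785
grasp_force: 0.0
```

```bash
python3 -m creep '0.58 0 0 0.002 0; 0.58 0 0 0.004 0; 0.58 0 0 0.004 0'; python3 -m creep '0.58 0 0 0.002 0; 0.58 0 0 0.004 0; 0.58 0 0 0.004 0' | grep -E 'ee|force'; python3 -m creep '0.58 0 0 0.002 0; 0.58 0 0 0.002 0' | grep -E 'ee|force'
```

```text
clock: 4.1
ee_pos: [0.5006, 0.4174, 0.1709]
orientation: [0.999, -0.039, -0.0, 0.0]
wrist_force: [0.3, -0.4, 0.6]
finger_gap: 0.786
grasp_force: 0.0
ee_pos: [0.5006, 0.4175, 0.167]
wrist_force: [-0.4, 0.4, -0.5]
grasp_force: 0.0
ee_pos: [0.5007, 0.4176, 0.1665]
wrist_force: [-2.6, -1.4, 7.2]
grasp_force: 3.5
```

```bash
python3 -m creep '1 0 0 -0.05 0; 1 0 0 -0.1 0; 1 0 0 -0.15 0;1 0 0 -0.15 0;1 0 0 -0.15 0'|grep -E ee
python3 - <<'E'
from h import *
go(.5025,.2955,.264,-4.5)
E
```

```text
ee_pos: [0.5009, 0.4177, 0.3174]
t 5.1 yaw -4.5 shift [0.0109 0.1219 0.0531] turn 0.0 q6 2.17
```

```bash
python3 -m creep '1 0.005 0.05 0 0; 1 0.011 0.1 0 0;1 0.011 0.122 0 0;1 0.011 0.122 0.0 0;1 0.011 0.122 0.0 0; 1 0.011 0.122 0.015 0;1 0.011 0.122 0.015 0'|grep -E 'ee|gap'
python3 - <<'E'
from h import *
go(.5025,.2955,.264,-4.5)
a=env.get_image('scene');b=env.get_image('top')
A=cv2.resize(a[150:270,290:410],None,fx=3.3,fy=3.3,interpolation=2);B=cv2.resize(b[170:290,80:200],None,fx=3.3,fy=3.3,interpolation=2)
cv2.imwrite('pics/s1.png',np.hstack([A,B])[:,:,::-1])
E
```

```text
ee_pos: [0.5013, 0.2959, 0.2978]
finger_gap: 0.997
t 5.8 yaw -4.4 shift [0.0014 0.0002 0.0338] turn 0.1 q6 1.99
```

View pics/s1.png

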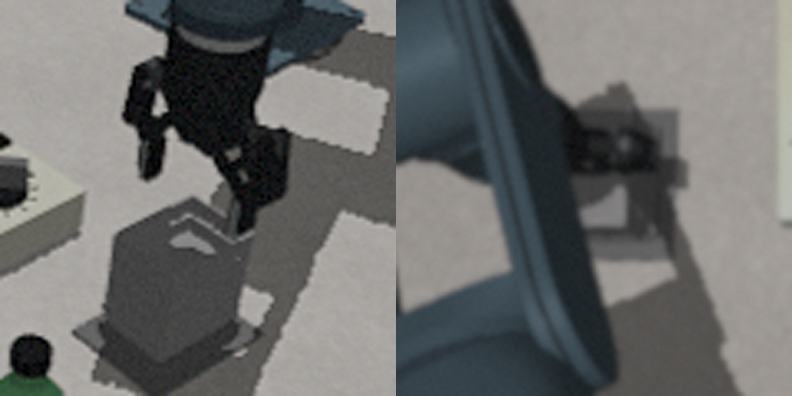

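The open fingers straddle the stack: left tip at (150,180), right tip at (240,230), above the rim. I'm going down.

```bash
python3 -m creep '1 0.001 0 0.01 0; 1 0.001 0 0.02 0;1 0.001 0 0.03 0;1 0.001 0 0.034 0;1 0.001 0 0.034 0;1 0.001 0 0.034 0'|grep -E 'ee|gap|force'; python3 -m creep '-1 0 0 0 0; -1 0 0 0 0;-1 0 0 0 0;-1 0 0 0 0;-1 0 0 0 0;-1 0 0 0 0'|grep -E 'ee|gap|force'
```

```text
ee_pos: [0.5033, 0.295, 0.2663]
wrist_force: [-0.2, -1.0, -0.0]
finger_gap: 1.003
grasp_force: 0.0
ee_pos: [0.5036, 0.2951, 0.2675]
wrist_force: [0.4, -0.9, 7.1]
finger_gap: 0.764
grasp_force: 67.0
```

```bash
python3 -m creep '-1 0 0 -0.005 0; -1 0 0 -0.01 0;-1 0 0 -0.015 0;-1 0 0 -0.02 0;-1 0 0 -0.024 0;-1 0 0 -0.024 0;-1 0 0 -0.024 0'|grep -E 'ee|gap|force';  python3 - <<'E'
from h import *
a=env.get_image('scene')
cv2.imwrite('pics/s2.png',cv2.resize(a[170:270,290:400],None,fx=5,fy=5,interpolation=2)[:,:,::-1])
E
```

```text
ee_pos: [0.5032, 0.295, 0.2904]
wrist_force: [0.5, 0.2, -1.4]
finger_gap: 0.762
grasp_force: 66.4
```

View pics/s2.png

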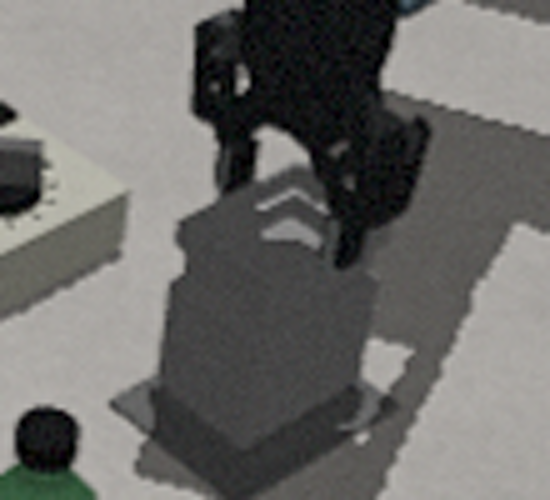

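The scene crop shows the top tray's narrower well at about (180,250) above the next collar, so one tray is up and the stack hasn't moved.

```bash
python3 -m creep '-1 0 0 -0.025 0; -1 0 0 -0.04 0;-1 0 0 -0.04 0;-1 0 0 -0.04 0'|grep -E 'ee|gap'
python3 - <<'E'
from h import *
go(.6233,0.0001,.245,-3.2)
E
```

```text
ee_pos: [0.503, 0.2949, 0.3299]
finger_gap: 0.762
t 8.2 yaw -4.5 shift [0.1429 0.2846 0.0849] turn -1.3 q6 1.99
```

```bash
python3 -m creep '-1 0.02 0.04 0 0; -1 0.04 0.08 0 -0.5; -1 0.06 0.12 0 -1; -1 0.08 0.16 0 -1.3; -1 0.1 0.2 0 -1.3; -1 0.12 0.24 0 -1.3; -1 0.143 0.284 0 -1.3; -1 0.143 0.284 0 -1.3;-1 0.143 0.284 0.03 -1.3;-1 0.143 0.284 0.06 -1.3;-1 0.143 0.284 0.07 -1.3;-1 0.143 0.284 0.07 -1.3'|grep -E 'ee|gap'
python3 - <<'E'
from h import *
go(.6233,0.0001,.241,-3.2)
E
```

```text
ee_pos: [0.6225, 0.0013, 0.2576]
finger_gap: 0.762
t 9.4 yaw -3.1 shift [0.0009 0.0012 0.0166] turn 0.1 q6 1.45
```

```bash
python3 -m creep '-1 0 0.001 0.005 0; -1 0 0.001 0.009 0;-1 0 0.001 0.012 0;-1 0 0.001 0.014 0;-1 0 0.001 0.014 0;-1 0 0.001 0.014 0'|grep -E 'ee|force'; python3 -m creep '-1 0 0 0.002 0; -1 0 0 0.003 0;-1 0 0 0.003 0'|grep -E 'ee|force'
```

```text
ee_pos: [0.6237, -0.0003, 0.2466]
wrist_force: [-0.1, 0.6, -0.2]
grasp_force: 66.9
ee_pos: [0.6235, -0.0003, 0.2431]
wrist_force: [-0.8, 0.6, -0.8]
grasp_force: 66.9
```

```bash
python3 -m creep '-1 0 0 0.002 0; -1 0 0 0.003 0;-1 0 0 0.003 0'|grep -E 'ee|force';  python3 -m creep '-1 0 0 0.001 0; -1 0 0 0.002 0;-1 0 0 0.002 0'|grep -E 'ee|force'
```

```text
ee_pos: [0.6237, -0.0003, 0.2415]
wrist_force: [-3.0, -0.1, 6.9]
grasp_force: 67.7
ee_pos: [0.6236, -0.0003, 0.2415]
wrist_force: [-7.4, 0.5, 18.6]
grasp_force: 69.0
```

Contact came at the predicted height, so I'll release and go for tray 2.

```bash
python3 -m creep '1 0 0 0 0; 1 0 0 0 0; 1 0 0 0 0;1 0 0 0 0;1 0 0 -0.04 0;1 0 0 -0.08 0;1 0 0 -0.085 0;1 0 0 -0.085 0'|grep -E 'ee|gap'
python3 - <<'E'
from h import *
go(.5025,.2955,.246,-4.5)
E
```

```text
ee_pos: [0.624, -0.0003, 0.3248]
finger_gap: 0.996
t 11.8 yaw -3.2 shift [-0.1379 -0.2887  0.0783] turn 1.3 q6 1.45
```

```bash
python3 -m creep '1 -0.02 -0.045 0 0; 1 -0.04 -0.09 0 0.5; 1 -0.06 -0.135 0 1; 1 -0.08 -0.18 0 1.3; 1 -0.1 -0.22 0 1.3; 1 -0.12 -0.26 0 1.3; 1 -0.138 -0.289 0 1.3; 1 -0.138 -0.289 0 1.3;1 -0.138 -0.289 0.02 1.3;1 -0.138 -0.289 0.03 1.3;1 -0.138 -0.289 0.03 1.3'|grep -E 'ee|gap'
python3 - <<'E'
from h import *
go(.5025,.2955,.246,-4.5)
E
```

```text
ee_pos: [0.5011, 0.2949, 0.2904]
finger_gap: 0.994
t 12.8 yaw -4.5 shift [ 0.0016 -0.0008  0.0444] turn -0.0 q6 1.99
```

```bash
python3 -m creep '1 0.001 0 0.015 0; 1 0.001 0 0.025 0;1 0.001 0 0.035 0;1 0.001 0 0.041 0;1 0.001 0 0.041 0;1 0.001 0 0.041 0'|grep -E 'ee|force'; python3 -m creep '-1 0 0 0 0; -1 0 0 0 0;-1 0 0 0 0;-1 0 0 0 0;-1 0 0 0 0;-1 0 0 0 0'|grep -E 'ee|gap|force'
```

```text
ee_pos: [0.5029, 0.2958, 0.2525]
wrist_force: [-0.3, 0.1, 0.4]
grasp_force: 0.0
ee_pos: [0.5031, 0.2959, 0.2538]
wrist_force: [-0.3, -0.5, 5.9]
finger_gap: 0.758
grasp_force: 66.4
```

This grip is only about 5 mm deep on the rim. I'll reopen and go a little lower.

```bash
python3 -m creep '1 0 0 0 0;1 0 0 0 0;1 0 0 0.004 0;1 0 0 0.006 0;1 0 0 0.006 0'|grep -E 'ee|force'; python3 -m creep '-1 0 0 0 0; -1 0 0 0 0;-1 0 0 0 0;-1 0 0 0 0;-1 0 0 0 0;-1 0 0 0 0'|grep -E 'ee|gap|force'
```

```text
ee_pos: [0.5025, 0.2957, 0.2456]
wrist_force: [0.8, -0.3, 0.7]
grasp_force: 0.0
ee_pos: [0.503, 0.2959, 0.2468]
wrist_force: [-0.2, 0.6, 4.0]
finger_gap: 0.766
grasp_force: 67.0
```

```bash
python3 -m creep '-1 0 0 -0.005 0; -1 0 0 -0.01 0;-1 0 0 -0.015 0;-1 0 0 -0.02 0;-1 0 0 -0.023 0;-1 0 0 -0.023 0;-1 0 0 -0.023 0'|grep -E 'ee|gap|force';  python3 - <<'E'
from h import *
a=env.get_image('scene')
cv2.imwrite('pics/s3.png',cv2.resize(a[170:270,290:400],None,fx=5,fy=5,interpolation=2)[:,:,::-1])
E
```

```text
ee_pos: [0.5027, 0.2958, 0.2694]
wrist_force: [0.2, -0.3, -1.1]
finger_gap: 0.763
grasp_force: 66.5
```

View pics/s3.png

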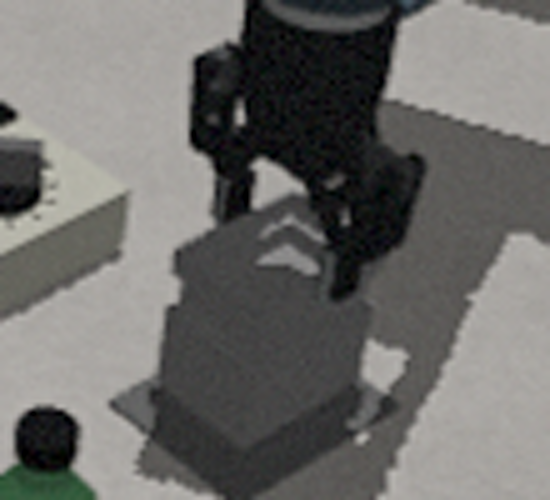

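As before, the step at (180,285) shows a single tray raised. It goes to the far right pocket.

```bash
python3 -m creep '-1 0 0 -0.03 0; -1 0 0 -0.06 0;-1 0 0 -0.06 0;-1 0 0 -0.06 0'|grep -E 'ee|gap'
python3 - <<'E'
from h import *
go(.6176,-.1047,.2388,-3.2)
E
```

```text
ee_pos: [0.5028, 0.2958, 0.3297]
finger_gap: 0.767
t 16.3 yaw -4.5 shift [0.1455 0.3904 0.0909] turn -1.3 q6 1.99
```

```bash
python3 -m creep '-1 0.017 0.045 0 0; -1 0.034 0.09 0 -0.5; -1 0.05 0.135 0 -1; -1 0.067 0.18 0 -1.3; -1 0.084 0.225 0 -1.3; -1 0.1 0.27 0 -1.3; -1 0.118 0.315 0 -1.3; -1 0.135 0.36 0 -1.3; -1 0.146 0.39 0 -1.3;-1 0.146 0.39 0 -1.3;-1 0.146 0.39 0.03 -1.3;-1 0.146 0.39 0.06 -1.3'|grep -E 'ee|gap'; python3 -m creep '-1 0 0 0.01 0;-1 0 0 0.018 0;-1 0 0 0.02 0;-1 0 0 0.02 0'|grep -E 'ee|force'
python3 - <<'E'
from h import *
go(.6176,-.1047,.2388,-3.2)
E
```

```text
ee_pos: [0.6176, -0.1041, 0.268]
finger_gap: 0.768
ee_pos: [0.6183, -0.1041, 0.25]
wrist_force: [0.2, -0.7, -1.0]
grasp_force: 67.0
t 17.9 yaw -3.1 shift [-0.0007  0.0006  0.0112] turn 0.1 q6 1.28
```

```bash
python3 -m creep '-1 0 0 0.005 0;-1 0 0 0.008 0;-1 0 0 0.01 0;-1 0 0 0.01 0'|grep -E 'ee|force';python3 -m creep '-1 0 0 0.002 0;-1 0 0 0.002 0'|grep -E 'ee|force'
```

```text
ee_pos: [0.6179, -0.1044, 0.2392]
wrist_force: [-0.0, 0.6, -1.3]
grasp_force: 67.1
ee_pos: [0.618, -0.1043, 0.2388]
wrist_force: [-3.8, 1.5, 6.7]
grasp_force: 68.0
```

```bash
python3 -m creep '1 0 0 0 0; 1 0 0 0 0; 1 0 0 0 0;1 0 0 0 0;1 0 0 -0.04 0;1 0 0 -0.08 0;1 0 0 -0.085 0;1 0 0 -0.085 0'|grep -E 'ee|gap'
python3 - <<'E'
from h import *
go(.5025,.2955,.228,-4.5)
E
```

```text
ee_pos: [0.6184, -0.1045, 0.324]
finger_gap: 1.0
t 19.3 yaw -3.2 shift [-0.1381 -0.3931  0.0951] turn 1.3 q6 1.28
```

```bash
python3 -m creep '1 -0.017 -0.045 0 0; 1 -0.034 -0.09 0 0.5; 1 -0.05 -0.135 0 1; 1 -0.067 -0.18 0 1.3; 1 -0.084 -0.225 0 1.3; 1 -0.1 -0.27 0 1.3; 1 -0.118 -0.315 0 1.3; 1 -0.13 -0.36 0 1.3; 1 -0.138 -0.393 0 1.3;1 -0.138 -0.393 0 1.3;1 -0.138 -0.393 0.03 1.3;1 -0.138 -0.393 0.055 1.3'|grep -E 'ee|gap'; python3 -m creep '1 0 0 0 0;1 0 0 0 0'|grep -E 'ee|force'
python3 - <<'E'
from h import *
go(.5025,.2955,.228,-4.5)
E
```

```text
ee_pos: [0.5013, 0.2953, 0.2653]
finger_gap: 1.001
ee_pos: [0.5018, 0.2949, 0.2663]
wrist_force: [-0.6, 0.1, 0.7]
grasp_force: 0.0
t 20.7 yaw -4.5 shift [ 0.0008 -0.0007  0.0383] turn -0.0 q6 1.99
```

```bash
python3 -m creep '1 0.001 0 0.015 0; 1 0.001 0 0.025 0;1 0.001 0 0.034 0;1 0.001 0 0.038 0;1 0.001 0 0.038 0;1 0.001 0 0.038 0'|grep -E 'ee|force'; python3 -m creep '-1 0 0 0 0; -1 0 0 0 0;-1 0 0 0 0;-1 0 0 0 0;-1 0 0 0 0;-1 0 0 0 0'|grep -E 'ee|gap|force'
```

```text
ee_pos: [0.503, 0.2956, 0.2297]
wrist_force: [0.0, 0.2, 0.4]
grasp_force: 0.0
ee_pos: [0.5032, 0.2958, 0.2305]
wrist_force: [-0.2, 0.1, 5.8]
finger_gap: 0.76
grasp_force: 67.0
```

```bash
python3 -m creep '-1 0 0 -0.005 0; -1 0 0 -0.01 0;-1 0 0 -0.015 0;-1 0 0 -0.02 0;-1 0 0 -0.023 0;-1 0 0 -0.023 0;-1 0 0 -0.023 0'|grep -E 'ee|gap|force';  python3 - <<'E'
from h import *
a=env.get_image('scene')
cv2.imwrite('pics/s4.png',cv2.resize(a[170:270,290:400],None,fx=5,fy=5,interpolation=2)[:,:,::-1])
b=cv2.imread('pics/s3.png')[:,:,::-1].astype(int);c=cv2.imread('pics/s4.png')[:,:,::-1].astype(int)
# step position: dark/bright edge columns along left silhouette per row
for n,i in(('s3',b),('s4',c)):
    print(n,[int(np.argmax(i[r,100:260].sum(1)<260))+100 for r in range(220,420,10)])
E
```

```text
ee_pos: [0.5028, 0.2955, 0.2524]
wrist_force: [0.8, -0.1, -0.3]
finger_gap: 0.759
grasp_force: 66.5
s3 [217, 214, 196, 177, 175, 175, 183, 183, 181, 167, 166, 165, 165, 162, 161, 160, 158, 147, 147, 117]
s4 [211, 209, 210, 213, 206, 187, 173, 171, 174, 181, 180, 172, 164, 162, 161, 160, 158, 147, 147, 116]
```

The silhouette shows the same step, now lower, so it's one tray again. Next pocket: near left.

```bash
python3 -m creep '-1 0 0 -0.04 0; -1 0 0 -0.07 0;-1 0 0 -0.07 0;-1 0 0 -0.07 0'|grep -E 'ee|gap'
python3 - <<'E'
from h import *
go(.5086,.0065,.2405,-3.2)
E
```

```text
ee_pos: [0.5029, 0.2956, 0.3227]
finger_gap: 0.763
t 23.1 yaw -4.5 shift [0.0281 0.2878 0.0821] turn -1.3 q6 1.99
```

```bash
python3 -m creep '-1 0.004 0.045 0 0; -1 0.008 0.09 0 -0.5; -1 0.012 0.135 0 -1; -1 0.017 0.18 0 -1.3; -1 0.022 0.225 0 -1.3; -1 0.026 0.265 0 -1.3; -1 0.028 0.288 0 -1.3; -1 0.028 0.288 0 -1.3; -1 0.028 0.288 0.03 -1.3;-1 0.028 0.288 0.06 -1.3;-1 0.028 0.288 0.07 -1.3;-1 0.028 0.288 0.07 -1.3'|grep -E 'ee|gap'; python3 -m creep '-1 0 0 0.001 0;-1 0 0 0.001 0'|grep -E 'ee|force'
python3 - <<'E'
from h import *
go(.5086,.0065,.2405,-3.2)
E
```

```text
ee_pos: [0.5073, 0.0071, 0.2502]
finger_gap: 0.764
ee_pos: [0.509, 0.0065, 0.2524]
wrist_force: [-0.5, -0.8, -0.5]
grasp_force: 67.3
t 24.4 yaw -3.1 shift [-0.0004 -0.      0.0119] turn 0.1 q6 1.42
```

```bash
python3 -m creep '-1 0 0 0.005 0;-1 0 0 0.009 0;-1 0 0 0.011 0;-1 0 0 0.011 0;-1 0 0 0.012 0;-1 0 0 0.013 0'|grep -E 'ee|force'
```

```text
ee_pos: [0.5083, 0.0063, 0.2404]
wrist_force: [-10.1, 1.0, 28.3]
grasp_force: 70.6
```

```bash
python3 -m creep '1 0 0 0 0; 1 0 0 0 0; 1 0 0 0 0;1 0 0 0 0;1 0 0 -0.04 0;1 0 0 -0.08 0;1 0 0 -0.08 0;1 0 0 -0.08 0'|grep -E 'ee|gap'
python3 - <<'E'
from h import *
go(.5025,.2955,.210,-4.5)
E
```

```text
ee_pos: [0.5086, 0.0062, 0.3191]
finger_gap: 1.002
t 25.9 yaw -3.2 shift [-0.0223 -0.2885  0.109 ] turn 1.3 q6 1.42
```

```bash
python3 -m creep '1 -0.004 -0.045 0 0; 1 -0.008 -0.09 0 0.5; 1 -0.012 -0.135 0 1; 1 -0.015 -0.18 0 1.3; 1 -0.018 -0.225 0 1.3; 1 -0.02 -0.265 0 1.3; 1 -0.022 -0.288 0 1.3; 1 -0.022 -0.288 0 1.3; 1 -0.022 -0.288 0.03 1.3;1 -0.022 -0.288 0.06 1.3;1 -0.022 -0.288 0.06 1.3;1 -0.022 -0.288 0.06 1.3'|grep -E 'ee|gap'
python3 - <<'E'
from h import *
go(.5025,.2955,.210,-4.5)
E
```

```text
ee_pos: [0.5021, 0.2942, 0.2575]
finger_gap: 1.0
t 27.1 yaw -4.5 shift [ 0.0004 -0.0014  0.0475] turn -0.0 q6 1.99
```

```bash
python3 -m creep '1 0 -0.001 0.015 0; 1 0 -0.001 0.03 0;1 0 -0.001 0.042 0;1 0 -0.001 0.049 0;1 0 -0.001 0.049 0;1 0 -0.001 0.049 0'|grep -E 'ee|force'; python3 -m creep '-1 0 0 0 0; -1 0 0 0 0;-1 0 0 0 0;-1 0 0 0 0;-1 0 0 0 0;-1 0 0 0 0'|grep -E 'ee|gap|force'
```

```text
ee_pos: [0.5027, 0.296, 0.2099]
wrist_force: [0.0, 0.1, 0.3]
grasp_force: 0.0
ee_pos: [0.5028, 0.2962, 0.2107]
wrist_force: [-1.0, -0.5, 5.2]
finger_gap: 0.762
grasp_force: 67.1
```

```bash
python3 -m creep '-1 0 0 -0.005 0; -1 0 0 -0.01 0;-1 0 0 -0.015 0;-1 0 0 -0.02 0;-1 0 0 -0.023 0;-1 0 0 -0.023 0;-1 0 0 -0.023 0'|grep -E 'ee|gap|force';  python3 - <<'E'
from h import *
a=env.get_image('scene')
cv2.imwrite('pics/s5.png',cv2.resize(a[170:270,290:400],None,fx=5,fy=5,interpolation=2)[:,:,::-1])
c=cv2.imread('pics/s5.png')[:,:,::-1].astype(int)
print([int(np.argmax(c[r,100:260].sum(1)<260))+100 for r in range(220,420,10)])
go(.5025,-.0983,.2387,-3.2)
E
```

```text
ee_pos: [0.5023, 0.296, 0.2324]
wrist_force: [0.1, -0.4, -0.7]
finger_gap: 0.762
grasp_force: 66.5
[206, 209, 209, 209, 205, 208, 210, 196, 177, 170, 169, 177, 178, 176, 161, 160, 158, 147, 148, 116]
t 29.0 yaw -4.5 shift [ 0.0309  0.3931 -0.0065] turn -1.3 q6 1.99
```

The step is there again. The fourth tray goes to the near right pocket.

```bash
python3 -m creep '-1 0 0 -0.04 0; -1 0 0 -0.08 0; -1 0.002 0.03 -0.09 0; -1 0.006 0.075 -0.09 -0.5; -1 0.01 0.12 -0.09 -1; -1 0.014 0.165 -0.09 -1.3; -1 0.018 0.21 -0.09 -1.3; -1 0.022 0.255 -0.09 -1.3; -1 0.026 0.3 -0.09 -1.3; -1 0.028 0.345 -0.09 -1.3; -1 0.031 0.393 -0.09 -1.3; -1 0.031 0.393 -0.09 -1.3'|grep -E 'ee|gap'; python3 -m creep '-1 0 0 0 0;-1 0 0 0.03 0;-1 0 0 0.06 0;-1 0 0 0.07 0;-1 0 0 0.07 0;-1 0 0 0.07 0'|grep -E 'ee|force'
python3 - <<'E'
from h import *
go(.5025,-.0983,.2387,-3.2)
E
```

```text
ee_pos: [0.5028, -0.1036, 0.3223]
finger_gap: 0.765
ee_pos: [0.5032, -0.0975, 0.2531]
wrist_force: [0.1, 0.1, 0.1]
grasp_force: 67.3
t 30.8 yaw -3.1 shift [-0.0007  0.0008  0.0144] turn 0.1 q6 1.22
```

```bash
python3 -m creep '-1 0 0.001 0.005 0;-1 0 0.001 0.009 0;-1 0 0.001 0.012 0;-1 0 0.001 0.013 0;-1 0 0.001 0.0145 0;-1 0 0.001 0.0155 0'|grep -E 'ee|force'; python3 -m creep '1 0 0 0 0; 1 0 0 0 0; 1 0 0 0 0;1 0 0 0 0;1 0 0 -0.04 0;1 0 0 -0.08 0;1 0 0 -0.1 0;1 0 0 -0.1 0'|grep -E 'ee|gap'
```

```text
ee_pos: [0.5026, -0.0992, 0.2386]
wrist_force: [-7.6, 2.3, 24.7]
grasp_force: 70.1
ee_pos: [0.5036, -0.0996, 0.3401]
finger_gap: 1.003
```

```bash
python3 -m creep '1 -0.03 -0.04 0 0; 1 -0.06 -0.09 0 0;1 -0.09 -0.14 0 0;1 -0.12 -0.18 0 0;1 -0.12 -0.22 0 0;1 -0.12 -0.25 0 0;1 -0.12 -0.25 0 0;1 -0.12 -0.25 0 0'|grep -E ee
python3 - <<'E'
from h import *
a=env.get_image('top'); s=env.get_image('scene')
cv2.imwrite('pics/t1.png',cv2.resize(a[130:290,110:410],None,fx=2.6,fy=2.6,interpolation=2)[:,:,::-1])
for c,st in reds('top',a): print('top',c.round(1),st,cast('top',c,.075)[0].round(4))
for c,st in reds('scene',s): print('sc',c.round(1),st,cast('scene',c,.073)[0].round(4))
E
```

```text
ee_pos: [0.3961, 0.1575, 0.3358]
top [374.3 177.2] [367 170  15  15 183] [ 0.5746 -0.3434  0.075 ]
top [337.9 182.3] [330 175  17  16 210] [ 0.5684 -0.2431  0.075 ]
top [339.7 218.4] [332 211  17  16 218] [ 0.4698 -0.2363  0.075 ]
top [377.4 221.6] [370 214  16  16 211] [ 0.4532 -0.3353  0.075 ]
sc [496.  109.1] [478  98  34  22 311] [-0.6711  0.2053  0.073 ]
sc [218.4 141.5] [214 139  10   7  49] [ 0.445  -0.3447  0.073 ]
sc [189.5 150.6] [185 148  10   6  51] [ 0.5673 -0.3556  0.073 ]
sc [231.1 152.7] [226 150  11   6  54] [ 0.4623 -0.2461  0.073 ]
sc [207.6 160.8] [202 158  12   7  68] [ 0.5604 -0.2535  0.073 ]
```

View pics/t1.png

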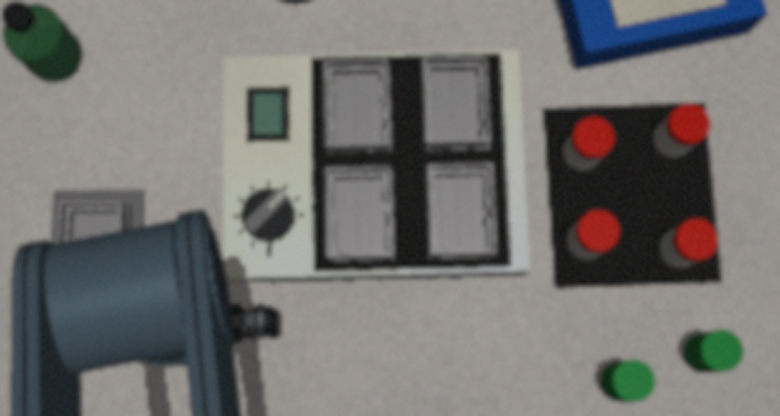

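All four trays sit flat in their pockets, and the jars haven't moved. The dial still points up and to the right. Jar 1 next.

Run:
```python
from h import *
go(.5684,-.2428,.212,-3.2)
```

```text
t 33.1 yaw -3.2 shift [0.194  0.3888 0.1241] turn 0.0 q6 1.74
```

```bash
python3 -m creep '1 0.02 0.045 0 0; 1 0.04 0.09 0 0; 1 0.065 0.135 0 0; 1 0.09 0.18 0 0; 1 0.115 0.225 0 0; 1 0.14 0.27 0 0; 1 0.16 0.315 0 0; 1 0.18 0.36 0 0; 1 0.194 0.389 0 0; 1 0.194 0.389 0 0; 1 0.194 0.389 0.03 0; 1 0.194 0.389 0.06 0'|grep -E 'ee|gap';python3 -m creep '1 0 0 0.02 0;1 0 0 0.04 0; 1 0 0 0.05 0; 1 0 0 0.05 0;1 0 0 0.05 0' |grep ee;  python3 - <<'E'
from h import *
go(.5684,-.2428,.212,-3.2)
E
```

```text
ee_pos: [0.568, -0.2439, 0.2765]
finger_gap: 1.001
ee_pos: [0.5687, -0.2426, 0.2274]
t 34.8 yaw -3.2 shift [-0.0003  0.0002  0.0154] turn -0.0 q6 1.04
```

```bash
python3 -m creep '1 0 0 0.01 0;1 0 0 0.015 0; 1 0 0 0.015 0; -1 0 0 0.015 0; -1 0 0 0.015 0;-1 0 0 0.015 0;-1 0 0 0.015 0;-1 0 0 0.015 0;-1 0 0 0.015 0;-1 0 0 0.015 0;-1 0 0 0.015 0;-1 0 0 0.015 0'|grep -E 'ee|gap|force';python3 -m creep '-1 0 0 -0.02 0;-1 0 0 -0.06 0; -1 0 0 -0.1 0; -1 0 0 -0.12 0;-1 0 0 -0.12 0' |grep -E 'ee|gap|force';  python3 - <<'E'
from h import *
go(.6236,-.0003,.262,-3.2)
E
```

```text
ee_pos: [0.5691, -0.2422, 0.2124]
wrist_force: [0.6, -0.8, 4.7]
finger_gap: 0.481
grasp_force: 60.7
ee_pos: [0.5695, -0.2424, 0.3349]
wrist_force: [-0.5, -0.4, -1.3]
finger_gap: 0.482
grasp_force: 60.9
t 36.5 yaw -3.2 shift [ 0.0403 -0.2449  0.0724] turn 0.0 q6 1.04
```

```bash
python3 -m creep '-1 0.007 -0.045 0 0; -1 0.014 -0.09 0 0; -1 0.021 -0.135 0 0; -1 0.028 -0.18 0 0; -1 0.035 -0.215 0 0; -1 0.04 -0.245 0 0; -1 0.04 -0.245 0 0; -1 0.04 -0.245 0 0; -1 0.04 -0.245 0.03 0; -1 0.04 -0.245 0.05 0; -1 0.04 -0.245 0.06 0; -1 0.04 -0.245 0.06 0'|grep -E 'ee|gap';python3 -m creep '-1 0 0 0 0;-1 0 0 0.005 0; -1 0 0 0.005 0; -1 0 0 0.005 0' |grep -E 'ee|force'
```

```text
ee_pos: [0.6214, -0.0007, 0.2694]
finger_gap: 0.477
ee_pos: [0.6224, 0.0004, 0.2674]
wrist_force: [0.1, -0.6, -1.7]
grasp_force: 61.3
```

```bash
python3 -m creep '-1 0 0 0.003 0;-1 0 0 0.005 0; -1 0 0 0.006 0; -1 0 0 0.006 0' |grep -E 'ee|force'; python3 -m creep '-1 0 0 0.001 0; -1 0 0 0.001 0' |grep -E 'ee|force'
```

```text
ee_pos: [0.6223, 0.0004, 0.2614]
wrist_force: [-2.5, 0.2, 3.7]
grasp_force: 61.8
ee_pos: [0.6223, 0.0005, 0.2613]
wrist_force: [-3.7, 0.7, 8.9]
grasp_force: 62.5
```

Contact. I'll release, rise and take a quick measurement in case a jar was knocked.

```bash
python3 -m creep '1 0 0 0 0; 1 0 0 0 0; 1 0 0 0 0;1 0 0 0 0;1 0 0 -0.04 0;1 0 0 -0.07 0;1 0 0 -0.075 0;1 0 0 -0.075 0'|grep -E 'ee|gap'
cat >> h.py <<'E'
def jars():
    a=env.get_image('top')
    for c,st in reds('top',a): print('top',st.tolist(),cast('top',c,.125 if c[0]<316 else .0765)[0].round(4))
E
python3 - <<'E'
from h import *
jars()
go(.4698,-.2360,.212,-3.2)
E
```

```text
ee_pos: [0.6226, 0.0003, 0.336]
finger_gap: 0.999
top [367, 170, 15, 16, 191] [ 0.5737 -0.3428  0.0765]
top [332, 210, 17, 17, 229] [ 0.4698 -0.2365  0.0765]
top [369, 214, 17, 17, 217] [ 0.4528 -0.3346  0.0765]
t 39.5 yaw -3.2 shift [-0.139   0.2444  0.1225] turn 0.0 q6 1.45
```

```bash
python3 -m creep '1 -0.022 0.04 0 0; 1 -0.045 0.08 0 0; 1 -0.07 0.12 0 0; 1 -0.09 0.16 0 0; 1 -0.115 0.2 0 0; 1 -0.139 0.244 0 0; 1 -0.139 0.244 0 0; 1 -0.139 0.244 0.03 0; 1 -0.139 0.244 0.06 0; 1 -0.139 0.244 0.09 0; 1 -0.139 0.244 0.11 0;1 -0.139 0.244 0.11 0'|grep -E 'ee|gap';python3 -m creep '1 0 0 0 0;1 0 0 0 0' |grep -E 'ee|force';  python3 - <<'E'
from h import *
go(.4698,-.2362,.212,-3.2)
E
```

```text
ee_pos: [0.4686, -0.2339, 0.2207]
finger_gap: 1.001
ee_pos: [0.4705, -0.2356, 0.2256]
wrist_force: [0.6, 0.2, 0.2]
grasp_force: 0.0
t 41.0 yaw -3.1 shift [-0.0007  0.0006  0.0136] turn 0.1 q6 0.95
```

```bash
python3 -m creep '1 0 0 0.01 0;1 0 0 0.0135 0; 1 0 0 0.0135 0; -1 0 0 0.0135 0; -1 0 0 0.0135 0;-1 0 0 0.0135 0;-1 0 0 0.0135 0;-1 0 0 0.0135 0;-1 0 0 0.0135 0;-1 0 0 0.0135 0;-1 0 0 0.0135 0;-1 0 0 0.0135 0'|grep -E 'ee|gap|force';python3 -m creep '-1 0 0 -0.02 0;-1 0 0 -0.06 0; -1 0 0 -0.1 0; -1 0 0 -0.12 0;-1 0 0 -0.12 0' |grep -E 'ee|gap|force';  python3 - <<'E'
from h import *
go(.5084,.0064,.262,-3.2)
E
```

```text
ee_pos: [0.4702, -0.2358, 0.2118]
wrist_force: [-0.4, 0.0, 5.6]
finger_gap: 0.48
grasp_force: 60.3
ee_pos: [0.4708, -0.2361, 0.3342]
wrist_force: [1.1, -1.1, -1.3]
finger_gap: 0.48
grasp_force: 60.9
t 42.6 yaw -3.2 shift [ 0.0238 -0.2444  0.0715] turn 0.0 q6 0.95
```

```bash
python3 -m creep '-1 0.004 -0.045 0 0; -1 0.008 -0.09 0 0; -1 0.012 -0.135 0 0; -1 0.016 -0.18 0 0; -1 0.02 -0.215 0 0; -1 0.024 -0.244 0 0; -1 0.024 -0.244 0 0; -1 0.024 -0.244 0 0; -1 0.024 -0.244 0.03 0; -1 0.024 -0.244 0.05 0; -1 0.024 -0.244 0.06 0; -1 0.024 -0.244 0.06 0'|grep -E 'ee|gap';python3 -m creep '-1 0 0 0 0;-1 0 0 0.005 0; -1 0 0 0.007 0; -1 0 0 0.007 0' |grep -E 'ee|force'
```

```text
ee_pos: [0.5068, 0.0058, 0.2695]
finger_gap: 0.475
ee_pos: [0.5075, 0.0067, 0.2645]
wrist_force: [-0.3, -0.4, -1.4]
grasp_force: 61.3
```

```bash
python3 -m creep '-1 0 0 0.002 0;-1 0 0 0.003 0; -1 0 0 0.004 0; -1 0 0 0.0045 0;-1 0 0 0.0045 0' |grep -E 'ee|force'; python3 -m creep '1 0 0 0 0; 1 0 0 0 0; 1 0 0 0 0;1 0 0 0 0;1 0 0 -0.04 0;1 0 0 -0.07 0;1 0 0 -0.075 0;1 0 0 -0.075 0'|grep -E 'ee|gap'
python3 - <<'E'
from h import *
jars()
go(.5737,-.3428,.212,-3.2)
E
```

```text
ee_pos: [0.5075, 0.0068, 0.2608]
wrist_force: [-3.1, -0.1, 6.9]
grasp_force: 62.3
ee_pos: [0.5077, 0.0067, 0.3358]
finger_gap: 1.003
top [367, 170, 15, 16, 185] [ 0.5742 -0.343   0.0765]
top [370, 214, 16, 16, 212] [ 0.453  -0.335   0.0765]
t 45.6 yaw -3.2 shift [0.0856 0.3454 0.1225] turn 0.0 q6 1.42
```

```bash
python3 -m creep '1 0.012 0.048 0 0; 1 0.024 0.096 0 0; 1 0.036 0.144 0 0; 1 0.048 0.192 0 0; 1 0.06 0.24 0 0; 1 0.072 0.288 0 0; 1 0.086 0.33 0 0; 1 0.086 0.3455 0 0; 1 0.086 0.3455 0.03 0; 1 0.086 0.3455 0.06 0; 1 0.086 0.3455 0.09 0;1 0.086 0.3455 0.11 0'|grep -E 'ee|gap';python3 -m creep '1 0 0 0 0;1 0 0 0 0;1 0 0 0 0' |grep -E 'ee|force';  python3 - <<'E'
from h import *
go(.5738,-.343,.212,-3.2)
E
```

```text
ee_pos: [0.5729, -0.3414, 0.2205]
finger_gap: 1.0
ee_pos: [0.5747, -0.343, 0.226]
wrist_force: [-0.1, 0.1, -0.9]
grasp_force: 0.0
t 47.1 yaw -3.1 shift [-0.0009  0.      0.014 ] turn 0.1 q6 0.92
```

```bash
python3 -m creep '1 0 0 0.01 0;1 0 0 0.014 0; 1 0 0 0.014 0; -1 0 0 0.014 0; -1 0 0 0.014 0;-1 0 0 0.014 0;-1 0 0 0.014 0;-1 0 0 0.014 0;-1 0 0 0.014 0;-1 0 0 0.014 0;-1 0 0 0.014 0;-1 0 0 0.014 0'|grep -E 'ee|gap|force';python3 -m creep '-1 0 0 -0.02 0;-1 0 0 -0.06 0; -1 0 0 -0.1 0; -1 0 0 -0.12 0;-1 0 0 -0.12 0' |grep -E 'ee|gap|force';  python3 - <<'E'
from h import *
go(.618,-.1043,.262,-3.2)
E
```

```text
ee_pos: [0.5745, -0.3432, 0.2114]
wrist_force: [-0.8, 0.2, 5.5]
finger_gap: 0.478
grasp_force: 60.8
ee_pos: [0.5749, -0.3433, 0.334]
wrist_force: [0.6, -0.3, -1.8]
finger_gap: 0.483
grasp_force: 60.8
t 48.8 yaw -3.2 shift [ 0.0296 -0.2412  0.0714] turn 0.0 q6 0.92
```

```bash
python3 -m creep '-1 0.005 -0.045 0 0; -1 0.01 -0.09 0 0; -1 0.015 -0.135 0 0; -1 0.02 -0.18 0 0; -1 0.025 -0.215 0 0; -1 0.03 -0.241 0 0; -1 0.03 -0.241 0 0; -1 0.03 -0.241 0 0; -1 0.03 -0.241 0.03 0; -1 0.03 -0.241 0.05 0; -1 0.03 -0.241 0.06 0; -1 0.03 -0.241 0.06 0'|grep -E 'ee|gap';python3 -m creep '-1 0 0 0 0;-1 0 0 0.005 0; -1 0 0 0.007 0; -1 0 0 0.007 0' |grep -E 'ee|force'
```

```text
ee_pos: [0.6166, -0.105, 0.2684]
finger_gap: 0.479
ee_pos: [0.6175, -0.104, 0.264]
wrist_force: [-0.0, -0.1, -0.5]
grasp_force: 61.1
```

```bash
python3 -m creep '-1 0 0 0.002 0;-1 0 0 0.003 0; -1 0 0 0.004 0; -1 0 0 0.0045 0;-1 0 0 0.0045 0' |grep -E 'ee|force'
```

```text
ee_pos: [0.6176, -0.104, 0.2604]
wrist_force: [-2.7, -0.0, 5.6]
grasp_force: 62.0
```

```bash
python3 -m creep '1 0 0 0 0; 1 0 0 0 0; 1 0 0 0 0;1 0 0 0 0;1 0 0 -0.04 0;1 0 0 -0.07 0;1 0 0 -0.075 0;1 0 0 -0.075 0'|grep -E 'ee|gap'
python3 - <<'E'
from h import *
jars()
go(.453,-.3348,.212,-3.2)
E
```

```text
ee_pos: [0.6178, -0.1041, 0.3356]
finger_gap: 1.006
top [239, 158, 8, 15, 63] [0.6259 0.0128 0.125 ]
top [369, 214, 17, 17, 220] [ 0.4527 -0.3344  0.0765]
t 51.8 yaw -3.2 shift [-0.1514  0.2396  0.122 ] turn 0.0 q6 1.28
```

```bash
python3 -m creep '1 -0.025 0.04 0 0; 1 -0.05 0.08 0 0; 1 -0.075 0.12 0 0; 1 -0.1 0.16 0 0; 1 -0.125 0.2 0 0; 1 -0.151 0.24 0 0; 1 -0.151 0.24 0 0; 1 -0.151 0.24 0.03 0; 1 -0.151 0.24 0.06 0; 1 -0.151 0.24 0.09 0; 1 -0.151 0.24 0.11 0;1 -0.151 0.24 0.11 0'|grep -E 'ee|gap';python3 -m creep '1 0 0 0 0;1 0 0 0 0;1 0 0 0 0' |grep -E 'ee|force';  python3 - <<'E'
from h import *
go(.453,-.3348,.212,-3.2)
E
```

```text
ee_pos: [0.4523, -0.3333, 0.2198]
finger_gap: 1.001
ee_pos: [0.454, -0.3356, 0.2256]
wrist_force: [0.0, -1.4, -0.0]
grasp_force: 0.0
t 53.2 yaw -3.1 shift [-0.0011 -0.0007  0.0136] turn 0.1 q6 0.79
```

```bash
python3 -m creep '1 0 0 0.01 0;1 0 0 0.014 0; 1 0 0 0.014 0; -1 0 0 0.014 0; -1 0 0 0.014 0;-1 0 0 0.014 0;-1 0 0 0.014 0;-1 0 0 0.014 0;-1 0 0 0.014 0;-1 0 0 0.014 0;-1 0 0 0.014 0;-1 0 0 0.014 0'|grep -E 'ee|gap|force';python3 -m creep '-1 0 0 -0.02 0;-1 0 0 -0.06 0; -1 0 0 -0.1 0; -1 0 0 -0.12 0;-1 0 0 -0.12 0' |grep -E 'ee|gap|force';  python3 - <<'E'
from h import *
go(.5026,-.0990,.262,-3.2)
E
```

```text
ee_pos: [0.4537, -0.3355, 0.2108]
wrist_force: [-0.9, -0.4, 5.7]
finger_gap: 0.477
grasp_force: 60.3
ee_pos: [0.4542, -0.3358, 0.3331]
wrist_force: [0.3, -2.0, -2.7]
finger_gap: 0.481
grasp_force: 61.1
t 55.0 yaw -3.2 shift [ 0.035  -0.2394  0.0703] turn 0.0 q6 0.79
```

```bash
python3 -m creep '-1 0.006 -0.045 0 0; -1 0.012 -0.09 0 0; -1 0.018 -0.135 0 0; -1 0.024 -0.18 0 0; -1 0.03 -0.215 0 0; -1 0.035 -0.2395 0 0; -1 0.035 -0.2395 0 0; -1 0.035 -0.2395 0 0; -1 0.035 -0.2395 0.03 0; -1 0.035 -0.2395 0.05 0; -1 0.035 -0.2395 0.06 0; -1 0.035 -0.2395 0.06 0'|grep -E 'ee|gap';python3 -m creep '-1 0 0 0 0;-1 0 0 0.005 0; -1 0 0 0.007 0; -1 0 0 0.007 0' |grep -E 'ee|force';python3 -m creep '-1 0 0 0.002 0;-1 0 0 0.003 0; -1 0 0 0.004 0; -1 0 0 0.0045 0;-1 0 0 0.0045 0' |grep -E 'ee|force'
```

```text
ee_pos: [0.5009, -0.0988, 0.2684]
finger_gap: 0.483
ee_pos: [0.5017, -0.0981, 0.2635]
wrist_force: [0.1, 1.2, -2.0]
grasp_force: 61.6
ee_pos: [0.5018, -0.0981, 0.2597]
wrist_force: [-2.2, 0.7, 5.4]
grasp_force: 62.6
```

```bash
python3 -m creep '1 0 0 0 0; 1 0 0 0 0; 1 0 0 0 0;1 0 0 0 0;1 0 0 -0.04 0;1 0 0 -0.07 0;1 -0.03 0 -0.075 0;1 -0.07 0.04 -0.075 0;1 -0.11 0.08 -0.075 0;1 -0.11 0.12 -0.075 0;1 -0.11 0.12 -0.075 0;1 -0.11 0.12 -0.075 0'|grep -E 'ee|gap'
python3 - <<'E'
from h import *
a=env.get_image('top');b=env.get_image('scene')
A=cv2.resize(a[130:260,180:330],None,fx=2.7,fy=2.7,interpolation=2);B=cv2.resize(b[130:260,180:320],None,fx=2.7,fy=2.7,interpolation=2)
cv2.imwrite('pics/t2.png',np.hstack([A,B])[:,:,::-1])
jars()
D=cv2.resize(a[195:230,190:236],None,fx=14,fy=14,interpolation=2);cv2.imwrite('pics/d.png',D[:,:,::-1])
E
```

```text
ee_pos: [0.3848, -0.213, 0.3339]
finger_gap: 0.997
top [278, 157, 16, 16, 197] [ 0.6171 -0.1024  0.125 ]
top [239, 158, 15, 17, 201] [0.6212 0.002  0.125 ]
top [280, 201, 16, 16, 199] [ 0.5    -0.0963  0.125 ]
top [240, 202, 15, 16, 196] [0.5058 0.0083 0.125 ]
```

View pics/t2.png

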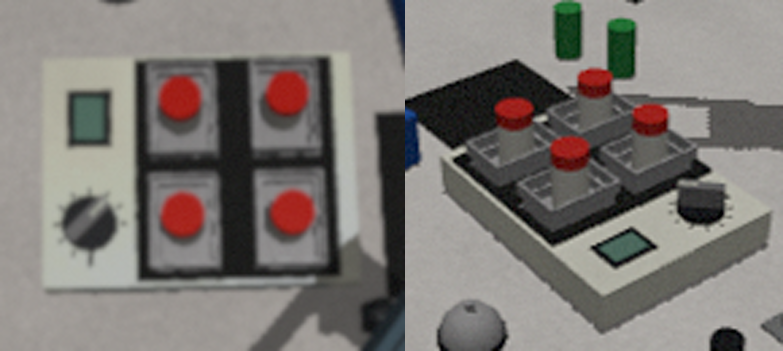

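View pics/d.png

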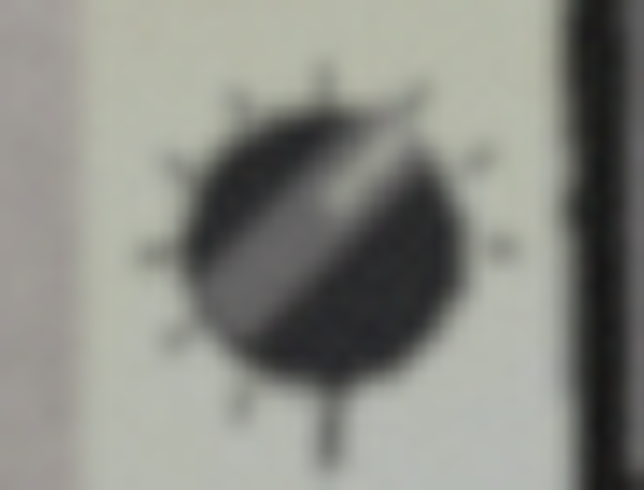

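All four jars stand upright in trays in their pockets. In the dial crop the bar points at mark 7, tick-ring centre (325,250). The target is mark 4, so 90° anticlockwise.

Run:
```python
from h import *
c=(np.array([[325,250]])+.5)/14-.5+[190,195]; p=cast('top',c,.05)[0]; print(p)
e=(np.array([[405,120],[225,315]])+.5)/14-.5+[190,195]; q=cast('top',e,.085); d=q[0]-q[1]; print(q.mean(0),np.degrees(np.arctan2(d[1],d[0])))
go(p[0],p[1],.30,-33.2)
```

```text
[0.51718912 0.10347361 0.05      ]
[0.5179532 0.1019973 0.085    ] -46.37231289370986
t 58.4 yaw -3.1 shift [ 0.1145 -0.321   0.0339] turn 30.1 q6 0.87
```

Run:
```python
from h import *
q=cast('scene',[[281.9,199.2],[298.5,198.5]],.085); d=q[1]-q[0]; print(q, np.degrees(np.arctan2(d[1],d[0])))
for n,box,z in(('top',(195,230,190,236),.085),('scene',(190,225,270,312),.085)):
    a=env.get_image(n)[box[0]:box[1],box[2]:box[3]]
    g=cv2.resize(cv2.cvtColor(a,cv2.COLOR_RGB2GRAY),None,fx=14,fy=14,interpolation=2)
    pc=proj(n,[.5175,.103,.085])[0]; pc=((pc-[box[2],box[0]]+.5)*14-.5)
    yy,xx=np.mgrid[:g.shape[0],:g.shape[1]]
    P=cast(n,(np.c_[xx.ravel(),yy.ravel()]+.5)/14-.5+[box[2],box[0]],z)[:,:2]-[.5175,.103]
    r=np.hypot(*P.T)<.024; v=g.ravel()
    for th in(75,90):
        s=r&(v>th)
        w=P[s]; u,S,vt=np.linalg.svd(w-w.mean(0),full_matrices=False); print(n,th,s.sum(),w.mean(0).round(4),S.round(2),np.degrees(np.arctan2(vt[0,1],vt[0,0])).round(1))
    if n=='scene': cv2.imwrite('pics/d2.png',cv2.resize(a,None,fx=14,fy=14,interpolation=2)[:,:,::-1])
```

```text
[[0.53721851 0.09045144 0.085     ]
 [0.49724929 0.12008855 0.085     ]] 143.44312296207067
top 75 24079 [0.0032 0.0014] [2.08 1.32] 135.3
top 90 18879 [0.0038 0.001 ] [1.86 1.14] 135.6
scene 75 12096 [-0.0057 -0.003 ] [1.39 0.74] -40.0
scene 90 10076 [-0.0062 -0.0041] [1.25 0.61] -35.9
```

View pics/d2.png

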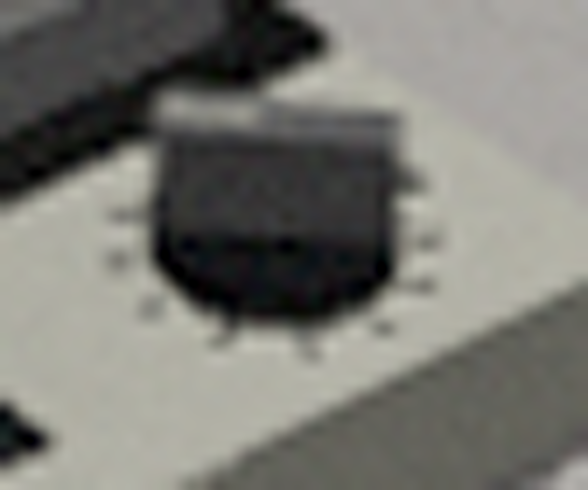

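The scene crop shows the bar's near top edge running from (158,128) to (390,150), with the white end at left.

Run:
```python
from h import *
f=lambda p:(np.array(p)+.5)/14-.5+[270,190]
for e in([[158,128],[390,150]],[[160,95],[395,115]]):
    q=cast('scene',f(e),.085); d=q[0]-q[1]; print(q[:,:2].round(4).tolist(),np.degrees(np.arctan2(d[1],d[0])).round(1),np.linalg.norm(d).round(4))
```

```text
[[0.5378, 0.0865], [0.5062, 0.1241]] -50.0 0.0492
[[0.529, 0.078], [0.4962, 0.116]] -49.2 0.0502
```

The bar's yaw reads about -46° ±8°. Closing the pads will align it with the tool anyway, so the final angle comes from the tool's yaw.

```bash
python3 -m creep '0.06 0 -0.045 0 0; 0.06 0 -0.09 0 4; 0.06 0 -0.135 0 11; 0.06 0 -0.18 0 19; 0.06 0.01 -0.225 0 27; 0.06 0.04 -0.265 0 35; 0.06 0.08 -0.3 0 43;0.06 0.1145 -0.321 0 43; 0.06 0.1145 -0.321 0 43; 0.06 0.1145 -0.321 0.02 43; 0.06 0.1145 -0.321 0.034 43; 0.06 0.1145 -0.321 0.034 43'|grep -E 'ee|gap';python3 -m creep '0.06 0 0 0 0;0.06 0 0 0 0' |grep -E 'ee|force';  python3 - <<'E'
from h import *
go(.5175,.103,.237,-46)
E
```

```text
ee_pos: [0.5162, 0.1038, 0.2977]
finger_gap: 0.531
ee_pos: [0.5175, 0.1027, 0.3007]
wrist_force: [0.1, 0.0, -0.1]
grasp_force: 0.0
t 59.9 yaw -46.1 shift [-0.0002 -0.0002  0.0637] turn -0.1 q6 2.36
```

```bash
python3 -m creep '0.06 0 0 0.02 0;0.06 0 0 0.04 0;0.06 0 0 0.055 0;0.06 0 0 0.062 0;0.06 0 0 0.062 0;0.06 0 0 0.062 0' |grep -E 'ee|force'; python3 -m creep '-1 0 0 0 0;-1 0 0 0 0;-1 0 0 0 0;-1 0 0 0 0;-1 0 0 0 0;-1 0 0 0 0' |grep -E 'ee|gap|force'
python3 - <<'E'
from h import *
print(env.get_obs()['wrist_torque']); go(.5175,.103,.237,56.8)
E
```

```text
ee_pos: [0.5177, 0.1023, 0.2388]
wrist_force: [0.5, -0.6, -0.3]
grasp_force: 0.0
ee_pos: [0.5174, 0.102, 0.2389]
wrist_force: [-2.1, -3.0, 8.0]
finger_gap: 0.143
grasp_force: 59.5
[-0.37440428  0.45945517 -0.03121152]
t 61.1 yaw -46.1 shift [-0.0006 -0.0008  0.0019] turn -102.9 q6 2.36
```

```bash
python3 -m creep '-1 0 0 0 -8;-1 0 0 0 -16;-1 0 0 0 -24;-1 0 0 0 -32;-1 0 0 0 -40;-1 0 0 0 -48;-1 0 0 0 -56;-1 0 0 0 -64;-1 0 0 0 -72;-1 0 0 0 -80;-1 0 0 0 -88;-1 0 0 0 -96' |grep -E 'ee|gap|force'; python3 -m creep '-1 0 0 0 -7;-1 0 0 0 -7;-1 0 0 0 -7'|grep -E 'ee|gap|force'
python3 - <<'E'
from h import *
print(env.get_obs()['wrist_torque']); go(.5175,.103,.237,56.8)
E
```

```text
ee_pos: [0.5173, 0.1017, 0.2389]
wrist_force: [-3.0, -5.3, 6.6]
finger_gap: 0.144
grasp_force: 59.0
ee_pos: [0.5173, 0.1017, 0.2389]
wrist_force: [-3.1, -3.9, 7.0]
finger_gap: 0.148
grasp_force: 59.3
[-0.61926042  0.4910467   0.09049301]
t 62.6 yaw 56.9 shift [ 0.0012 -0.0006  0.0019] turn 0.1 q6 0.56
```

```bash
python3 -m creep '0.06 0 0 0 0;0.06 0 0 0 0;0.06 0 0 0 0;0.06 0 0 -0.04 0;0.06 0 0 -0.08 0;0.06 0 0 -0.11 0;0.06 0 0 -0.11 0;0.06 -0.04 -0.02 -0.12 0;0.06 -0.08 -0.05 -0.12 0;0.06 -0.12 -0.08 -0.12 0;0.06 -0.12 -0.08 -0.12 0;0.06 -0.12 -0.08 -0.12 0' |grep -E 'ee|gap|force'
python3 - <<'E'
from h import *
a=env.get_image('top'); b=env.get_image('scene'); jars()
A=cv2.resize(a[195:230,190:236],None,fx=8,fy=8,interpolation=2);B=cv2.resize(b[190:225,270:312],None,fx=8,fy=8,interpolation=2)
C=cv2.resize(b[130:270,180:400],None,fx=3.2,fy=2.2,interpolation=2)
D=np.hstack([A,B]); C=cv2.resize(C,(D.shape[1],300)); cv2.imwrite('pics/d3.png',np.vstack([D,C])[:,:,::-1])
E
```

```text
ee_pos: [0.3838, 0.0455, 0.3575]
wrist_force: [0.3, -0.4, 0.5]
finger_gap: 0.528
grasp_force: 0.0
top [278, 157, 16, 15, 191] [ 0.6175 -0.1024  0.125 ]
top [239, 158, 15, 17, 199] [0.6212 0.002  0.125 ]
top [280, 201, 16, 16, 198] [ 0.5001 -0.0962  0.125 ]
top [240, 202, 15, 16, 196] [0.5058 0.0083 0.125 ]
```

View pics/d3.png

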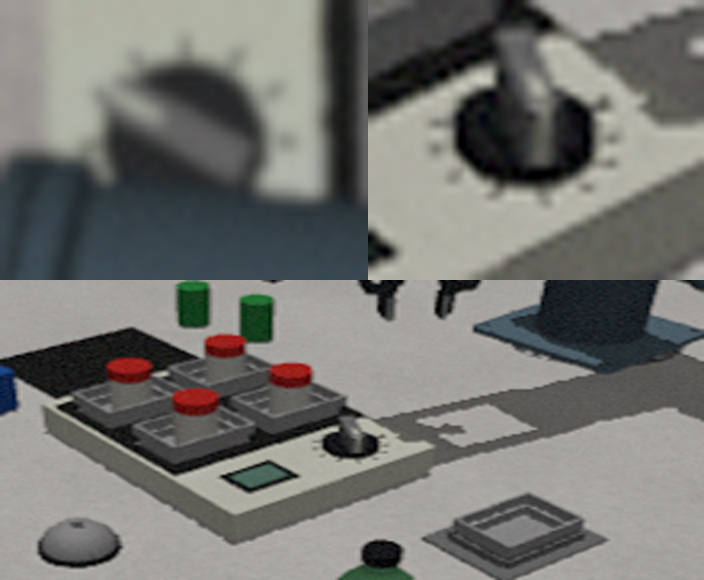

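All four jars are upright in their trays and the last tray is still in the holder. The bell is in place, and of the bottle only the top is in view. In the top crop the dial's white end, at (110,92), meets mark 4, about 60° left of up and so four clicks.

```bash
python3 -m creep '0.06 0 0 0 0;0.06 0 0 0 0;0.06 0 0 0 0' | grep clock; python3 -c "
from station import env
print(env.hand_in())"
```

```text
clock: 64.25
the job is handed in; nothing more can be done
None
```

I handed the job in at 64 s, with four jars standing in four trays in the shaker's pockets, the fifth tray still in the holder, and the dial at mark 4 by the last picture; no pass or fail verdict came back.

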